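Put the flour shaker away in the stay-lid chest

ROBOT

A 7-joint arm with a two-finger parallel gripper is mounted at the origin on the work surface. World frame = base frame: x ahead of the robot, y to its left, z up, the work surface at z = 0. Lengths are in m, angles in rad, forces in N, time in s.
With the tool pointing down it reaches from about 0.425 to 0.875 m from the base axis. Payload 4.7 kg.
Tool frame: the origin (TCP) lies midway between the tips of the shut fingers; the grasp point (between the pads) lies 19 mm behind it; z points along the fingers, y is the line along which they close (so a half turn about z gives the same grasp; the last joint's range is limited). The gripper opens to 87 mm and grips with 3 to 60 N. Pads are 19 mm wide; open, the fingers measure 117 mm over their backs; the gripper's body (75 mm by 190 mm) begins 51 mm behind the grasp point.
Start: joints at [1.131, 0.321, -0.07, 1.45, 0.023, 1.371, -0.057], TCP at [0.285, -0.584, 0.223] pointing down, gripper open.
Joint ranges: [-2.86, 2.86], [-0.3, 2.09], [-1.38, 1.24], [0.06, 2.45], [-1.56, 4.7], [0.09, 2.05], [-2.69, 2.69]. Speed limits (rad/s): [2.57, 2.57, 3.14, 3.14, 3.14, 3.14, 3.14].

INTERFACE

Orientations are given as a rotation vector (axis times angle).
In Python, from bench import ctrl, get_image, calibration gives the robot as it stands.
- The arm moves only by the tool apply_moves, never from a script. Its arguments are lists of equal length, an entry for each row: "dp": the shift along the tool's x, y, z in m, a list of three; "twist": the turn, a rotation vector about the tool's x, y, z in rad, a list of three; "fingers": the closure, from 0 (fully open) to 1 (shut). In form: {"dp": [[dx, dy, dz], ...], "twist": [[ax, ay, az], ...], "fingers": [fingers, ...]}. A call has 1 to 10 rows; each row shifts and turns the commanded pose from where the row before left it, along the tool's axes as they then stand; what a row does not reach is not made up. A row lasts 1/10 s, in which the tool goes at most 50 mm and 8.59 degrees, less where a joint would pass 70% of its speed; a pose out of reach is approached as far as the arm can. A call is refused whole if a number of a shift passes 0.05 or a number of a turn 0.15, either way. A call with a gripper value outside its range is refused whole. The fingers move at their own pace and stop on an object; "newtons" is the grip in N (left out, the last holds). Time passes only in rows, so rows that do not move let the fingers close. It gives the time, the measured TCP pose, the force, the opening and the grip force at its end, in the units of the state.
- ctrl.get_state(): the state, without advancing time (a new reading comes with each control period).
- get_image(name): name is "scene" or "top" or "wrist"; returns the picture (384x512x3 uint8, red, green, blue); there is no depth.
- calibration(name): a dict with "fx", "fy", "cx", "cy" (pixels), "eye" and "attitude" of the camera in the world; the wrist camera has in their place "hand_eye" (4x4, takes a point from camera to tool coordinates, whose origin is the TCP and whose axes are the flange's). Camera axes: x right, y up, looking along -z (the intrinsics and any distortion apply to the point x, -y, -z); pixel columns grow to the right and rows downward; lengths in m; the calibration is good to about 2 mm. The wrist camera is an equidistant fisheye: a pixel r from the principal point sees the ray r / f radians off the axis. A picture is of the moment at which its call begins: read the wrist's pose just before it. calibration takes no time and is no camera call.
- ctrl.close_job(): hands the job in; it is judged then, once.
The state is a dict: "time": time; "joint_positions": joint angles; "qd": joint speeds; "joint_torque": joint torques, N m; "position": TCP position; "tool_rot": TCP orientation; "ft_force": force on the tool from outside, world axes, zero at the start; "torque": the same for the moment, N m; "grip_width": opening from 0.0 (shut) to 1.0 (fully open); "grip_force": force on a finger pad.
Only numpy, scipy, OpenCV 4.12 (cv2) and the standard library are available. Lean on these libraries where they do the work, as an engineer would, in place of code of your own. Each camera call takes 0.05 s, during which the arm holds its last target. There are 200 camera calls.

TASK

Put the flour shaker away in the plywood ingredients chest: raise the lid by its handle, push the folding stay's knee past straight so that it locks and holds the lid up by itself, and only then stand the shaker upright in the chest's empty compartment. Then break the stay's knee and lower the lid by its handle until it is fully shut, never letting it drop. Push the stay only gently, and leave the jar, bowl and grater where they are.

Things in the scene. Friction and masses are not known exactly. Their poses are not given: they have to be found in the camera images.
- chest: Fixed plywood chest 180 (x) by 280 (y) by 112 mm high, walls and floor 8 mm. Origin: centre of its underside; -x is its front, +x its rear with the lid hinge. Its +y part (y -9 to +132 mm) is the empty compartment, 164 x 141 mm inside, 104 mm deep; the -y part holds two fixed jars (tops 86 mm above the table). The folding stay is outside its -y end.
- bay (a point): Centre of the empty compartment's inner floor: x 0, y +61, z +8 mm in the chest's frame.
- lid (a joint): Lid angle in rad: 0 shut, grows as it is raised; the taut stay stops it at 1.46 (84 degrees). Plywood lid 180 x 280 x 12 mm, 0.36 to 0.54 kg. Stiff hinge: the lid stays where it is left above about 1.25, below that it may fall if let go.
- lid_hinge (a point): Middle of the lid's hinge axis (parallel to the chest's y), at x +90, z +112 mm in the chest's frame.
- lid_handle (a point): Middle of the handle: a round steel bar 12 mm thick, 110 mm long, parallel to the hinge, 45 mm clear in front of the lid's front edge on two arms (90 mm free between them). 225 mm from the hinge axis (and 6 mm above it, lid shut); the bar can turn in a pinch as the lid swings.
- stay: Folding stay: lower steel link with the knee pin, carrying the upper link. Origin: its fixed lower pivot, at x -60, z +92 mm in the chest's frame. Both links are 91 mm between pivots, 14 mm wide, and swing upright along the chest's -y end; the upper one ends on the lid's end edge, 90 mm from the hinge.
- knee_pin (a point): Point to push or pinch on the knee pin: a round pin 12 mm thick, 68 mm long along the chest's -y, 18 mm button at its end; the point is 25 mm from the button. Chest frame: x +4, z +27 mm lid shut; x +13, z +147 mm stay straight. To lock it moves front and up (3 parts -x, 4 parts +z), 6 mm past straight to a solid stop; to break, the opposite way. 2 to 5 N that way; pushed squarely across it binds.
- knee (a joint): Knee angle in rad: 0 folded (lid shut), 2.41 stay dead straight, 2.55 at the stop past straight, where the lid's weight keeps it locked. Raising the lid alone leaves it short of or near straight, not locked.
- shaker: Loose metal flour shaker, upright: plain cylinder 58 mm across and 70 mm high under a domed cap 62 mm across, 90 mm high in all, with small holes on top; 0.15 to 0.31 kg. Origin: centre of its underside.
- jar: Bystander: white plastic jar, 80 mm across, 105 mm high. Origin: centre of its underside.
- bowl: Bystander: steel mixing bowl, 200 mm across, 85 mm high. Origin: centre of its underside.
- grater: Bystander: upright steel box grater 85 x 65 mm, 215 mm high with handle. Origin: centre of its underside.
Not all that is in view belongs to the job. Leave any blue, green or yellow look-alike of the shaker alone.

How it is judged:
By the outcome, as a careful person would: the job done as asked, in the order asked, and still so for the second after the job is handed in, with the robot touching nothing.
It also fails if it takes over 72 s, if anything falls off the work surface, if the arm or the gripper's body presses on something with over 40 N, if the wrist force passes 120 N, or if a joint passes its speed limit or range.

## Working session

There is one attempt and no reset: what is moved stays moved. The work goes in short steps, Python scripts to look and compute and a tool call to move; the robot and the scene stay as the last step left them, time stands still between calls to the robot, and variables do not carry over. Pictures are saved under pics/ and viewed, at most 10 in all, crops included, and the job is handed in when it is done.

Besides the shell and the picture viewer there is one more tool, called after "Request:" by a JSON object that holds its "op" and its "data". apply_moves: Moves the arm, as the interface text tells. Its arguments: {"type":"object","properties":{"dp":{"type":"array"},"twist":{"type":"array"},"fingers":{"type":"array"},"newtons":{"type":"number"}},"required":["dp","twist","fingers"]}

```bash
mkdir -p pics; ls; python3 - <<'E'
from bench import ctrl,get_image,calibration
import cv2,numpy as np
ims=[]
for n in("scene","top","wrist"):
    im=get_image(n);cv2.imwrite(f"pics/{n}0.png",im[:,:,::-1]);ims.append(im)
    print(n,calibration(n))
print(ctrl.get_state())
E
```

```text
pics
scene {'fx': 409.1595798721983, 'fy': 409.1595798721983, 'cx': 258.6726984036332, 'cy': 187.87009724772622, 'eye': array([ 1.27962825, -0.55510923,  1.07082162]), 'attitude': array([0.69995196, 0.33627015, 0.85196125])}
top {'fx': 438.08667421890726, 'fy': 438.08667421890726, 'cx': 253.15142821647615, 'cy': 191.05597454961503, 'eye': array([0.31771694, 0.0312061 , 1.60069786]), 'attitude': array([ 0.1237166 , -0.1469835 , -1.56366961])}
wrist {'fx': 297.3186396354542, 'fy': 297.3186396354542, 'cx': 247.94895884399065, 'cy': 192.95000844477354, 'hand_eye': array([[ 6.77421050e-04,  9.70612653e-01,  2.40646252e-01,
         6.63251159e-02],
       [ 9.99999385e-01, -8.68796492e-04,  6.89161926e-04,
         8.41410781e-05],
       [ 8.77981905e-04,  2.40645637e-01, -9.70612645e-01,
        -1.62206234e-01],
       [ 0.00000000e+00,  0.00000000e+00,  0.00000000e+00,
         1.00000000e+00]])}
{'time': 0.15, 'joint_positions': array([ 1.13108933,  0.32163182, -0.07007631,  1.45138129,  0.02261751,
        1.37079112, -0.05690726]), 'qd': array([ 0.00096678, -0.00059842,  0.00078791, -0.00363516,  0.00098401,
       -0.00061815, -0.00047137]), 'joint_torque': array([ 2.25807939e-04, -4.91795218e+01, -4.04407382e-01, -3.12877607e+01,
       -6.38225628e-02,  4.04219620e-02,  1.35876271e-04]), 'position': array([ 0.28472283, -0.58386822,  0.22173305]), 'tool_rot': array([-3.05973530e+00, -7.06449841e-01,  6.63240398e-04]), 'ft_force': array([-0.09267822,  0.41546223,  0.47500551]), 'torque': array([-0.00824245,  0.00881439,  0.01297186]), 'grip_force': 0.0, 'grip_width': 1.0033546508968212}
```

View pics/scene0.png

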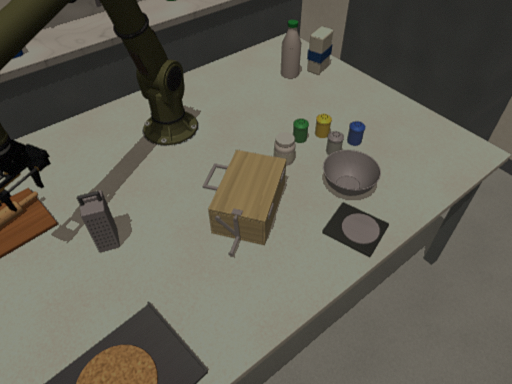

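View pics/top0.png

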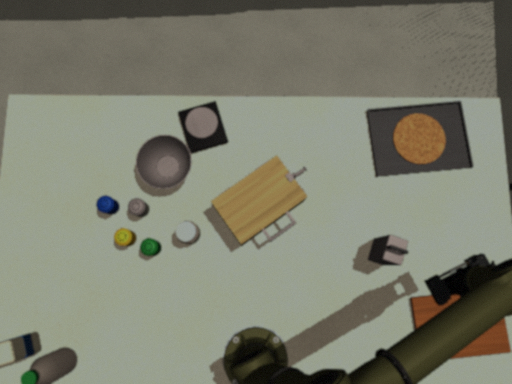

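Top view: the chest is at (258,200), with its handle at (272,230) facing the robot and the knee pin at (298,172). There are four shaker-like things: blue (107,205), grey metal (137,207), yellow (124,238) and green (150,247). The grey one is the flour shaker, since it is the only uncoloured metal one. I'll confirm in an enlarged crop.

```bash
cat > h.py <<'E'
import numpy as np,cv2
from scipy.spatial.transform import Rotation as R
from bench import ctrl,get_image,calibration
def ray(n,u,v,pose=None):
    c=calibration(n)
    x,y=(u-c['cx'])/c['fx'],(v-c['cy'])/c['fy']
    if n!='wrist':
        d=R.from_rotvec(c['attitude']).apply([x,-y,-1]);return np.array(c['eye']),d/np.linalg.norm(d)
    r=np.hypot(x,y)+1e-12;d=np.array([np.sin(r)*x/r,-np.sin(r)*y/r,-np.cos(r)])
    H=np.array(c['hand_eye']);p,q=pose;Rt=R.from_rotvec(q)
    return np.array(p)+Rt.apply(H[:3,3]),Rt.apply(H[:3,:3]@d)
def plane(n,u,v,z,pose=None):
    e,d=ray(n,u,v,pose);return e+d*(z-e[2])/d[2]
def tri(r1,r2):
    (a,d),(b,e)=r1,r2
    s=np.linalg.lstsq(np.c_[d,-e],b-a,rcond=None)[0]
    p,q=a+s[0]*d,b+s[1]*e;return (p+q)/2,np.linalg.norm(p-q)
def proj(n,P):
    c=calibration(n);p=R.from_rotvec(c['attitude']).inv().apply(np.array(P)-c['eye'])
    return c['cx']-c['fx']*p[0]/p[2],c['cy']+c['fy']*p[1]/p[2]
E
python3 - <<'E'
from h import *
t=cv2.imread('pics/top0.png');s=cv2.imread('pics/scene0.png')
a=cv2.resize(t[140:265,85:320],(800,426),interpolation=cv2.INTER_CUBIC) # 3.404x
b=cv2.resize(s[110:270,190:395],None,fx=3.6,fy=3.6,interpolation=cv2.INTER_CUBIC)
cv2.imwrite('pics/ta.png',np.clip(a*1.5,0,255).astype('uint8'));cv2.imwrite('pics/sb.png',np.clip(b*1.5,0,255).astype('uint8'))
hsv=cv2.cvtColor(t,cv2.COLOR_BGR2HSV)
m=((hsv[...,0]>8)&(hsv[...,0]<28)&(hsv[...,1]>75)&(hsv[...,2]>60)).astype('uint8')*255
m=cv2.morphologyEx(m,cv2.MORPH_OPEN,np.ones((3,3)))
for c in cv2.findContours(m,0,2)[0]:
    if cv2.contourArea(c)>300:
        r=cv2.minAreaRect(c);print(r);
        if 200<r[0][0]<310 and 150<r[0][1]<240:
            for p in cv2.boxPoints(r):print(p,plane('top',*p,.124).round(4))
print(plane('top',0,0,0),plane('top',137,207,.08))
E
```

```text
((479.81097412109375, 337.79876708984375), (34.45463943481445, 57.53483200073242), 83.6598129272461)
((436.1077575683594, 309.3615417480469), (30.512544631958008, 48.993717193603516), 82.87498474121094)
((258.47296142578125, 199.66213989257812), (53.7064094543457, 82.53582000732422), 54.462318420410156)
[209.28377 201.79727] [0.5372 0.1587 0.124 ]
[276.44592 153.82431] [ 0.7067 -0.0713  0.124 ]
[307.66217 197.52701] [ 0.5533 -0.177   0.124 ]
[240.5     245.49997] [0.3898 0.0515 0.124 ]
((419.5, 138.5), (51.0, 53.0), 90.0)
[1.36348974 1.01556011 0.        ] [0.52449051 0.41387397 0.08      ]
```

View pics/ta.png

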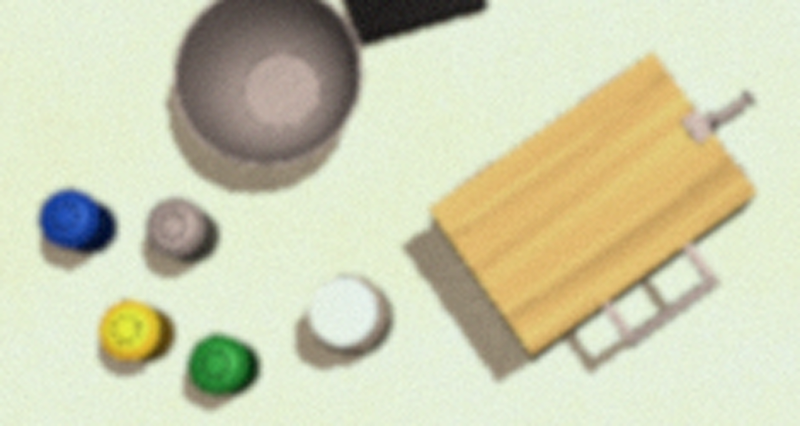

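View pics/sb.png

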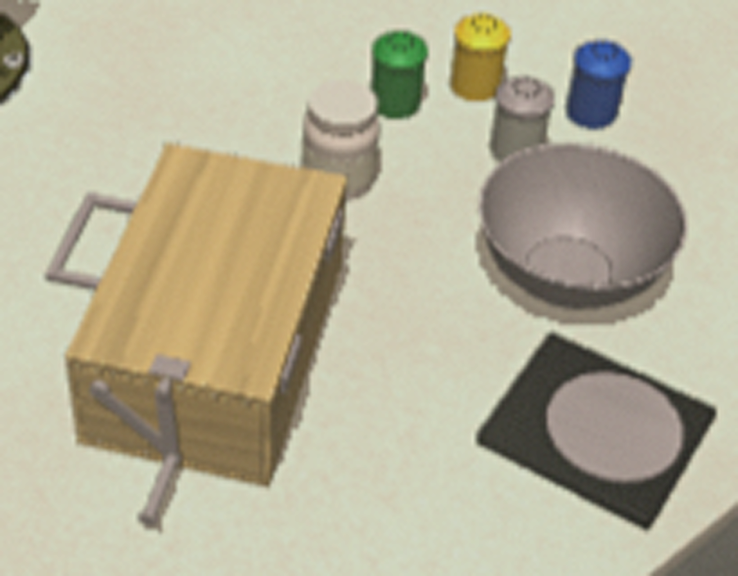

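The crops confirm the grey metal shaker at top crop (180,225), i.e. top px (137.5,206). The chest's lid corners, the handle bar from (590,368) to (717,283) and the knee button at (748,97) are all visible.

```bash
python3 - <<'E'
from h import *
T=lambda x,y:('top',(x+.5)/3.404+84.5,(y+.5)/3.408+139.5)
S=lambda x,y:('scene',(x+.5)/3.6+189.5,(y+.5)/3.6+109.5)
loc=np.array([[90,-140],[-90,-140],[-90,140],[90,140]])/1e3
A=[T(652,53),T(756,190),T(532,355),T(432,210)];B=[S(272,400),S(68,355),S(170,143),S(347,178)]
def fit(q):
    q=np.array(q)[:,:2];c=q.mean(0);l=loc[:len(q)]
    z=np.sum((q-c)@[1,1j]*np.conj(l@[1,1j]));return c,np.angle(z),abs(z)/np.sum(l**2)
print(fit([plane(*a,.124) for a in A]));print(fit([plane(*a,.124) for a in B]))
P=[]
for a,b in zip(A,B):
    p,e=tri(ray(*a),ray(*b));P.append(p);print(p.round(4),round(e,4))
c,yaw,s=fit(P);print('chest',c,yaw,s)
Rz=R.from_euler('z',yaw)
for n,z,us in(('handle ends .118',.118,[T(590,368),T(717,283),S(92,197),S(50,275)]),('button',.027,[T(748,97),S(150,522)])):
  for u in us:
    p=plane(*u,z);print(n,u[0],p.round(4),Rz.inv().apply(p-[c[0],c[1],0]).round(4))
p,e=tri(ray(*T(179,226)),ray(*S(526,90)));print('shaker',p,e)
for z in(.075,.09):print(plane(*T(179,226),z),plane(*S(526,90),z))
# base of shaker in scene, jar, bowl, grater
print('jar',plane(*T(346,312),.105),'bowl',plane(*T(268,75),.085))
E
```

```text
(array([ 0.54921859, -0.01081023]), np.float64(0.6311054320357463), np.float64(0.9836750735173899))
(array([ 0.55100565, -0.00880127]), np.float64(0.6205085863994751), np.float64(0.9875319935601771))
[ 0.7027 -0.0697  0.1225] 0.0018
[ 0.5605 -0.1737  0.1253] 0.0002
[0.3966 0.052  0.1234] 0.0044
[0.5405 0.1528 0.1231] 0.0043
chest [ 0.55006759 -0.009667  ] 0.6267297651831043 0.9861199425896818
handle ends .118 top [ 0.3831 -0.0071  0.118 ] [-0.1338  0.1     0.118 ]
handle ends .118 top [ 0.4675 -0.134   0.118 ] [-0.1398 -0.0523  0.118 ]
handle ends .118 scene [ 0.4079 -0.0449  0.118 ] [-0.1358  0.0548  0.118 ]
handle ends .118 scene [ 0.4675 -0.1311  0.118 ] [-0.1381 -0.0499  0.118 ]
button top [ 0.6785 -0.1808  0.027 ] [ 0.0037 -0.2139  0.027 ]
button scene [ 0.6821 -0.183   0.027 ] [ 0.0053 -0.2178  0.027 ]
shaker [0.52849729 0.41308574 0.08769774] 0.004376630716482404
[0.52884039 0.41449483 0.075     ] [0.51968557 0.42783739 0.075     ]
[0.52676471 0.41072651 0.09      ] [0.53113254 0.41303133 0.09      ]
jar [0.43863975 0.23656468 0.105     ] bowl [0.68615732 0.32712775 0.085     ]
```

```bash
cat >> h.py <<'E'
C0=np.array([.550,-.010]);YAW=.627
def cw(x,y,z):  # chest -> world
    c,s=np.cos(YAW),np.sin(YAW);return np.array([C0[0]+c*x-s*y,C0[1]+s*x+c*y,z])
def wc(p):
    return R.from_euler('z',-YAW).apply(np.array(p)-[C0[0],C0[1],0])
def down(yaw,tilt=0):  # tool z down, tool x at world yaw; tilt about tool y
    return R.from_euler('z',yaw)*R.from_rotvec([np.pi,0,0])*R.from_rotvec([0,tilt,0])
def rows(targets,start=None):  # targets: (pos, Rotation, n)
    if start is None:
        s=ctrl.get_state();p=s['position'];q=R.from_rotvec(s['tool_rot'])
    else:p,q=start
    D=[];W=[]
    for P,Q,n in targets:
        for k in range(n):
            f=1/(n-k)
            d=np.round(q.inv().apply((np.array(P)-p)*f),4);w=np.round((q.inv()*Q).as_rotvec()*f,3)
            D.append([float(v)+0 for v in d]);W.append([float(v)+0 for v in w]);p=p+q.apply(d);q=q*R.from_rotvec(w)
    print('"dp":',D);print('"twist":',W,len(D))
    return p,q
E
python3 - <<'E'
from h import *
h=cw(-.135,0,.33);print(h)
s=ctrl.get_state();q=R.from_rotvec(s['tool_rot'])
rows([([.285,-.584,.33],q,3),(h,down(YAW-np.pi/2),15)])
print([plane('top',u,v,z).round(3) for u,v,z in((385,252,0),(397,250,.2),(107,205,.085),(124,237,.085))])
E
```

```text
[ 0.44067817 -0.08920693  0.33      ]
"dp": [[0.0001, 0.0, -0.0361], [0.0, 0.0, -0.0361], [0.0001, 0.0001, -0.0361], [0.0238, -0.0251, 0.0], [0.0214, -0.0272, 0.0], [0.0187, -0.0291, 0.0], [0.016, -0.0307, 0.0], [0.013, -0.032, 0.0], [0.01, -0.0331, 0.0001], [0.0069, -0.0339, 0.0], [0.0037, -0.0344, 0.0001], [0.0005, -0.0346, 0.0], [-0.0027, -0.0345, 0.0001], [-0.0059, -0.034, 0.0], [-0.0091, -0.0334, 0.0001], [-0.0121, -0.0324, 0.0], [-0.0151, -0.0311, 0.0001], [-0.0179, -0.0295, 0.0]]
"twist": [[0.0, 0.0, 0.0], [0.0, 0.0, 0.0], [0.0, 0.0, 0.0], [0.0, 0.0, 0.093], [0.0, 0.0, 0.093], [0.0, 0.0, 0.093], [0.0, 0.0, 0.093], [0.0, 0.0, 0.093], [0.0, 0.0, 0.093], [0.0, 0.0, 0.093], [0.0, 0.0, 0.093], [0.0, 0.0, 0.093], [0.0, 0.0, 0.093], [0.0, 0.0, 0.094], [0.0, 0.0, 0.093], [0.0, 0.0, 0.094], [0.0, 0.001, 0.093], [0.0, 0.0, 0.094]] 18
[array([ 0.374, -0.472,  0.   ]), array([ 0.373, -0.448,  0.2  ]), array([0.53 , 0.517, 0.085]), array([0.42 , 0.452, 0.085])]
```

Request:
{"op": "apply_moves", "data": {"dp": [[0,0,-0.036],[0,0,-0.036],[0,0,-0.036],[0.024,-0.025,0],[0.021,-0.027,0],[0.019,-0.029,0],[0.016,-0.031,0],[0.013,-0.032,0],[0.01,-0.033,0],[0.007,-0.034,0]], "twist": [[0,0,0],[0,0,0],[0,0,0],[0,0,0.093],[0,0,0.093],[0,0,0.093],[0,0,0.093],[0,0,0.093],[0,0,0.093],[0,0,0.093]], "fingers": [0,0,0,0,0,0,0,0,0,0]}}

```text
time: 1.15
position: [0.358, -0.3518, 0.3303]
tool_rot: [-3.126, 0.315, 0.0]
ft_force: [0.8, -0.3, 0.0]
grip_width: 0.999
grip_force: 0.0
```

Request:
{"op": "apply_moves", "data": {"dp": [[0.004,-0.034,0],[0,-0.035,0],[-0.003,-0.034,0],[-0.006,-0.034,0],[-0.009,-0.033,0],[-0.012,-0.032,0],[-0.015,-0.031,0],[-0.018,-0.03,0],[0,0,0]], "twist": [[0,0,0.093],[0,0,0.093],[0,0,0.093],[0,0,0.094],[0,0,0.093],[0,0,0.093],[0,0,0.093],[0,0,0.094],[0,0,0]], "fingers": [0.6,0.6,0.6,0.6,0.6,0.6,0.6,0.6,0.6]}}

```text
time: 2.05
position: [0.4412, -0.0846, 0.3307]
tool_rot: [-2.803, 1.417, -0.0]
ft_force: [-0.6, -0.7, 0.7]
grip_width: 0.406
grip_force: 0.0
```

```bash
python3 - <<'E'
from h import *
s=ctrl.get_state();print(s['time'],s['position'],s['tool_rot'],s['joint_positions'],s['grip_width'])
im=get_image('wrist')[:,:,::-1];cv2.imwrite('pics/w1.png',np.clip(im*1.4,0,255))
E
```

```text
2.05 [ 0.44123375 -0.08456254  0.33074467] [-2.80258691e+00  1.41652749e+00 -3.89849286e-04] [ 0.71816257 -0.13850108 -0.51796674  1.7188862  -0.06968674  1.54270045
 -2.30052527] 0.4059952985780701[ WARN:0@1.901] global loadsave.cpp:1063 imwrite_ Unsupported depth image for selected encoder is fallbacked to CV_8U.
```

View pics/w1.png

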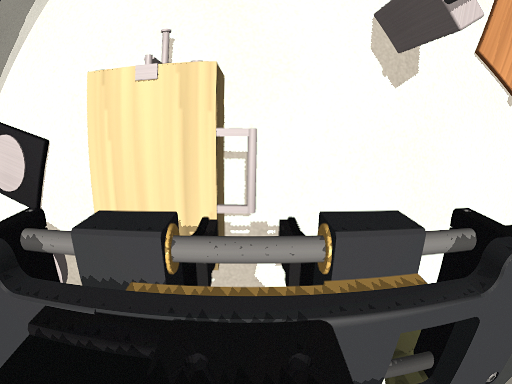

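The wrist view shows the bar from about (252,129) to (251,213), and the knee button at (166,32).

```bash
python3 - <<'E'
from h import *
s=ctrl.get_state();po=(s['position'],s['tool_rot'])
for u,v,z in((252,131,.118),(250,211,.118),(217,63,.124),(88,70,.124),(166,32,.027)):
    p=plane('wrist',u,v,z,po);print(p.round(4),wc(p).round(4))
E
```

```text
[ 0.4682 -0.1323  0.118 ] [-0.138  -0.0511  0.118 ]
[ 0.4082 -0.0467  0.118 ] [-0.1363  0.0534  0.118 ]
[ 0.5539 -0.1761  0.124 ] [-0.0943 -0.1368  0.124 ]
[ 0.7018 -0.0761  0.124 ] [ 0.0842 -0.1426  0.124 ]
[ 0.6745 -0.183   0.027 ] [-0.0006 -0.2131  0.027 ]
```

```bash
sed -i 's/^C0=.*/C0=np.array([.5482,-.0105]);YAW=.620/' h.py; python3 - <<'E'
from h import *
print(cw(-.135,0,.1))
h=cw(-.135,.0,.099);Q=down(YAW-np.pi/2)
rows([(h+[0,0,.08],Q,4),(h,Q,4)])
E
```

```text
[ 0.43832641 -0.08893975  0.1       ]
"dp": [[-0.0001, 0.0006, 0.0379], [-0.0001, 0.0006, 0.0379], [-0.0001, 0.0007, 0.0379], [0.0, 0.0006, 0.0379], [0.0, 0.0, 0.02], [0.0, 0.0, 0.02], [0.0, 0.0, 0.02], [-0.0001, 0.0, 0.02]]
"twist": [[0.0, 0.0, 0.003], [0.0, 0.0, 0.003], [0.0, 0.0, 0.004], [0.0, 0.0, 0.003], [0.0, 0.0, 0.0], [0.0, 0.0, 0.0], [0.0, 0.0, 0.0], [0.0, 0.0, 0.0]] 8
```

Request:
{"op": "apply_moves", "data": {"dp": [[0,0.001,0.038],[0,0.001,0.038],[0,0,0.038],[0,0,0.038],[0,0,0.02],[0,0,0.02],[0,0,0.02],[0,0,0.02],[0,0,0],[0,0,0]], "twist": [[0,0,0.003],[0,0,0.003],[0,0,0.003],[0,0,0.003],[0,0,0],[0,0,0],[0,0,0],[0,0,0],[0,0,0],[0,0,0]], "fingers": [0.6,0.6,0.6,0.6,0.6,0.6,0.6,0.6,0.6,0.6]}}

```text
time: 3.1
position: [0.4382, -0.0921, 0.0986]
tool_rot: [2.789, -1.445, -0.001]
ft_force: [0.5, 0.1, 0.7]
grip_width: 0.398
grip_force: 0.0
```

Request:
{"op": "apply_moves", "data": {"dp": [[0,0,0],[0,0,0],[0,0,0],[0,0,0],[0,0,0],[0,0,0]], "twist": [[0,0,0],[0,0,0],[0,0,0],[0,0,0],[0,0,0],[0,0,0]], "fingers": [0.95,0.95,0.95,0.95,0.95,0.95], "newtons": 20}}

```text
time: 3.7
position: [0.4406, -0.0905, 0.0993]
tool_rot: [-2.788, 1.442, -0.006]
ft_force: [5.3, 3.0, -1.3]
grip_width: 0.128
grip_force: 20.0
```

```bash
python3 - <<'E'
from h import *
s=ctrl.get_state();p=s['position'];q=R.from_rotvec(s['tool_rot']);print(wc(p),s['joint_positions'][-1],s['ft_force'],s['grip_width']*87)
# handle arc: keep tool orientation; handle start at angle a0
r=.225;a0=np.arctan2(.006,.225);x0=.09-r*np.cos(a0);z0=.112+r*np.sin(a0)
off=wc(p)-[x0,0,z0];off[2]=-.019
T=[]
for th in np.linspace(0,1.44,37)[1:]:
    T.append((cw(*(np.array([.09-r*np.cos(a0+th),0,.112+r*np.sin(a0+th)])+off)),q,1))
rows(T)
E
```

```text
[-0.1340488  -0.00257965  0.09934752] -2.384642874101632 [ 5.26363714  2.96554604 -1.29199151] 11.173573111732024
"dp": [[0.0, -0.0005, -0.0086], [0.0, -0.0008, -0.009], [0.0, -0.0011, -0.0089], [0.0001, -0.0016, -0.0089], [0.0, -0.0018, -0.0088], [0.0, -0.0023, -0.0087], [0.0, -0.0026, -0.0086], [0.0, -0.0029, -0.0085], [0.0, -0.0032, -0.0084], [0.0, -0.0036, -0.0083], [0.0, -0.0039, -0.0081], [0.0, -0.0043, -0.0079], [0.0, -0.0045, -0.0078], [0.0, -0.0049, -0.0076], [0.0, -0.0052, -0.0073], [0.0, -0.0054, -0.0072], [0.0, -0.0057, -0.0069], [0.0, -0.0061, -0.0067], [0.0, -0.0062, -0.0065], [0.0, -0.0065, -0.0062], [0.0, -0.0068, -0.0059], [0.0, -0.007, -0.0057], [-0.0001, -0.0072, -0.0054], [0.0, -0.0074, -0.005], [0.0, -0.0077, -0.0048], [0.0, -0.0078, -0.0045], [0.0, -0.008, -0.0042], [0.0, -0.0081, -0.0038], [-0.0001, -0.0083, -0.0035], [0.0, -0.0084, -0.0032], [0.0, -0.0086, -0.0028], [0.0, -0.0086, -0.0025], [-0.0001, -0.0087, -0.0021], [0.0, -0.0089, -0.0018], [0.0, -0.0088, -0.0015], [-0.0001, -0.009, -0.001]]
"twist": [[0.0, 0.0, 0.0], [0.0, 0.0, 0.0], [0.0, 0.0, 0.0], [0.0, 0.0, 0.0], [0.0, 0.0, 0.0], [0.0, 0.0, 0.0], [0.0, 0.0, 0.0], [0.0, 0.0, 0.0], [0.0, 0.0, 0.0], [0.0, 0.0, 0.0], [0.0, 0.0, 0.0], [0.0, 0.0, 0.0], [0.0, 0.0, 0.0], [0.0, 0.0, 0.0], [0.0, 0.0, 0.0], [0.0, 0.0, 0.0], [0.0, 0.0, 0.0], [0.0, 0.0, 0.0], [0.0, 0.0, 0.0], [0.0, 0.0, 0.0], [0.0, 0.0, 0.0], [0.0, 0.0, 0.0], [0.0, 0.0, 0.0], [0.0, 0.0, 0.0], [0.0, 0.0, 0.0], [0.0, 0.0, 0.0], [0.0, 0.0, 0.0], [0.0, 0.0, 0.0], [0.0, 0.0, 0.0], [0.0, 0.0, 0.0], [0.0, 0.0, 0.0], [0.0, 0.0, 0.0], [0.0, 0.0, 0.0], [0.0, 0.0, 0.0], [0.0, 0.0, 0.0], [0.0, 0.0, 0.0]] 36
```

Request:
{"op": "apply_moves", "data": {"dp": [[0,-0.0035,-0.0086],[0,-0.001,-0.009],[0,-0.001,-0.009],[0,-0.0015,-0.009],[0,-0.002,-0.009],[0,-0.0023,-0.0087],[0,-0.0026,-0.0086],[0,-0.0029,-0.0085],[0,-0.0032,-0.0084],[0,-0.0036,-0.0083]], "twist": [[0,0,0],[0,0,0],[0,0,0],[0,0,0],[0,0,0],[0,0,0],[0,0,0],[0,0,0],[0,0,0],[0,0,0]], "fingers": [0.95,0.95,0.95,0.95,0.95,0.95,0.95,0.95,0.95,0.95]}}

```text
time: 4.7
position: [0.456, -0.0793, 0.1861]
tool_rot: [2.786, -1.444, -0.004]
ft_force: [-3.6, -6.7, -1.4]
grip_width: 0.13
grip_force: 20.0
```

Request:
{"op": "apply_moves", "data": {"dp": [[0,-0.0039,-0.0081],[0,-0.0043,-0.008],[0,-0.0045,-0.0078],[0,-0.0049,-0.0076],[0,-0.0052,-0.0073],[0,-0.0054,-0.0072],[0,-0.0057,-0.007],[0,-0.006,-0.0067],[0,-0.0062,-0.0065],[0,-0.0065,-0.0062]], "twist": [[0,0,0],[0,0,0],[0,0,0],[0,0,0],[0,0,0],[0,0,0],[0,0,0],[0,0,0],[0,0,0],[0,0,0]], "fingers": [0.95,0.95,0.95,0.95,0.95,0.95,0.95,0.95,0.95,0.95]}}

```text
time: 5.7
position: [0.4968, -0.0501, 0.2598]
tool_rot: [2.781, -1.444, -0.009]
ft_force: [-13.7, -7.5, 11.3]
grip_width: 0.127
grip_force: 20.0
```

```bash
python3 - <<'E'
from h import *
s=ctrl.get_state();g=wc(s['position'])+[0,0,.019];v=g-[.09,0,.112]
print(g,np.hypot(v[0],v[2]),np.arctan2(v[2],-v[0])-.0267,s['ft_force'],s['joint_positions'],s['grip_width']*87)
E
```

```text
[-0.06482849 -0.00232652  0.27883827] 0.22761122743499823 0.7960169286975181 [-13.73456204  -7.45286928  11.27976225] [ 0.64666986  0.01334202 -0.60347295  1.73350032  0.01283411  1.40573235
 -2.4878127 ] 11.039519039963174
```

Request:
{"op": "apply_moves", "data": {"dp": [[0,-0.0045,-0.008],[0,-0.005,-0.0075],[0,-0.006,-0.0065],[0,-0.0065,-0.006],[0,-0.007,-0.0055],[0,-0.0075,-0.0045],[0,-0.008,-0.0042]], "twist": [[0,0,0],[0,0,0],[0,0,0],[0,0,0],[0,0,0],[0,0,0],[0,0,0]], "fingers": [0.95,0.95,0.95,0.95,0.95,0.95,0.95]}}

```text
time: 6.4
position: [0.5377, -0.0204, 0.2984]
tool_rot: [-2.79, 1.442, 0.003]
ft_force: [5.1, -0.2, -12.5]
grip_width: 0.13
grip_force: 20.0
```

```bash
python3 - <<'E'
from h import *
s=ctrl.get_state();g=wc(s['position'])+[0,0,.019];v=g-[.09,0,.112]
print(g,np.hypot(v[0],v[2]),np.arctan2(v[2],-v[0])-.0267,R.from_euler('z',-YAW).apply(s['ft_force']),s['joint_positions'],s['grip_width']*87)
E
```

```text
[-0.01428582 -0.00197193  0.31738848] 0.23034748282358364 1.0742686511003516 [  3.98553172  -3.13514393 -12.47773721] [ 0.59118827  0.0929716  -0.64065848  1.58925695  0.05347257  1.47866828
 -2.57719381] 11.315759305196467
```

Request:
{"op": "apply_moves", "data": {"dp": [[0,-0.0075,-0.0015],[0,-0.0075,-0.0015],[0,-0.0078,-0.002],[0,-0.0078,-0.002],[0,-0.0078,-0.002],[0,-0.0078,-0.0015],[0,-0.0078,-0.001]], "twist": [[0,0,-0.01],[0,0,-0.01],[0,0,-0.01],[0,0,-0.01],[0,0,-0.01],[0,0,-0.01],[0,0,-0.01]], "fingers": [0.95,0.95,0.95,0.95,0.95,0.95,0.95]}}

```text
time: 7.1
position: [0.5811, 0.0102, 0.3169]
tool_rot: [2.838, -1.347, 0.009]
ft_force: [-5.0, -3.6, 18.0]
grip_width: 0.134
grip_force: 20.1
```

```bash
python3 - <<'E'
from h import *
s=ctrl.get_state();g=wc(s['position'])+[0,0,.019];v=g-[.09,0,.112]
print(g,np.hypot(v[0],v[2]),np.arctan2(v[2],-v[0])-.0267,R.from_euler('z',-YAW).apply(s['ft_force']),s['joint_positions'],s['grip_width']*87)
im=get_image('scene')[:,:,::-1];
c=cv2.resize(im[60:270,170:350],None,fx=2.8,fy=2.8,interpolation=cv2.INTER_CUBIC);cv2.imwrite('pics/s2.png',np.clip(c*1.5,0,255).astype('uint8'))
E
```

```text
[ 0.03879785 -0.00229063  0.33594029] 0.22971920518126138 1.3193180969061975 [-6.14441086 -0.05411835 17.99157154] [ 0.51018757  0.19455972 -0.67043638  1.45997812  0.12391885  1.52443271
 -2.61354248] 11.66516082466089
```

View pics/s2.png

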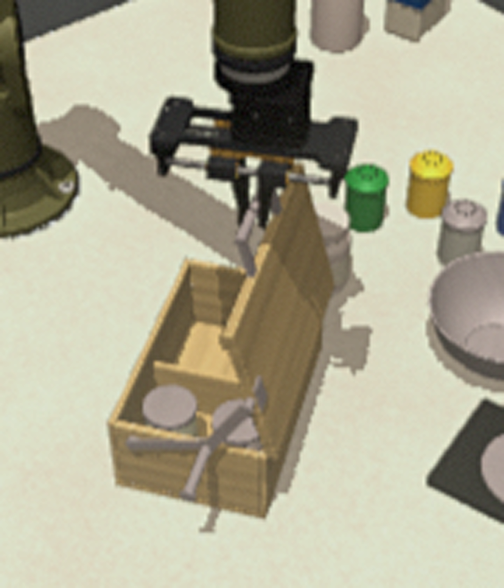

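Request:
{"op": "apply_moves", "data": {"dp": [[0,-0.005,-0.004],[0,-0.0055,-0.003],[0,-0.0055,-0.002],[0,-0.005,-0.001],[0,0,0]], "twist": [[0,0,-0.008],[0,0,-0.008],[0,0,-0.008],[0,0,-0.008],[0,0,0]], "fingers": [0.95,0.95,0.95,0.95,0.95]}}

```text
time: 7.65
position: [0.5975, 0.0224, 0.3212]
tool_rot: [2.857, -1.302, 0.002]
ft_force: [3.3, -6.0, -2.7]
grip_width: 0.138
grip_force: 20.1
```

```bash
cat > st.py <<'E'
from h import *
s=ctrl.get_state();g=wc(s['position'])+[0,0,.019];v=g-[.09,0,.112]
print(s['time'],'grasp',g.round(4),'r,th',np.hypot(v[0],v[2]).round(4),(np.arctan2(v[2],-v[0])-.0267).round(3),'Fchest',R.from_euler('z',-YAW).apply(s['ft_force']).round(1),s['joint_positions'].round(3),s['grip_width']*87)
E
python3 st.py
```

```text
7.65 grasp [ 0.0592 -0.0019  0.3402] r,th 0.2302 1.41 Fchest [-0.8 -6.8 -2.7] [ 0.474  0.24  -0.678  1.407  0.152  1.546 -2.619] 11.984407251911408
```

Request:
{"op": "apply_moves", "data": {"dp": [[0,-0.004,-0.0005],[0,-0.004,-0.0005],[0,-0.003,0],[0,0,0]], "twist": [[0,0,-0.006],[0,0,-0.006],[0,0,0],[0,0,0]], "fingers": [0.95,0.95,0.95,0.95]}}

```text
time: 8.05
position: [0.6055, 0.0283, 0.3225]
tool_rot: [2.862, -1.286, 0.003]
ft_force: [1.2, -7.4, -0.8]
grip_width: 0.137
grip_force: 19.9
```

```bash
python3 st.py
```

```text
8.05 grasp [ 0.0692 -0.0017  0.3415] r,th 0.2305 1.454 Fchest [-3.4 -6.7 -0.8] [ 0.454  0.26  -0.678  1.383  0.166  1.554 -2.626] 11.960061395192852
```

```bash
python3 - <<'E'
from h import *
s=ctrl.get_state();p=s['position'];q=R.from_rotvec(s['tool_rot']);Q=down(YAW-np.pi/2)
rows([(p+[0,0,.07],q,3),(cw(.01,-.21,.37),Q,6)])
E
```

```text
"dp": [[0.0001, 0.0001, -0.0233], [0.0001, 0.0, -0.0233], [0.0, 0.0001, -0.0234], [0.0335, 0.0135, 0.0039], [0.0337, 0.0129, 0.0039], [0.0339, 0.0122, 0.0038], [0.0342, 0.0117, 0.0038], [0.0343, 0.011, 0.0038], [0.0345, 0.0105, 0.0038]]
"twist": [[0.0, 0.0, 0.0], [0.0, 0.0, 0.0], [0.0, 0.0, 0.0], [0.0, -0.001, 0.018], [0.0, 0.0, 0.018], [0.001, -0.001, 0.018], [0.0, 0.0, 0.017], [0.001, -0.001, 0.018], [0.0, 0.0, 0.017]] 9
```

Request:
{"op": "apply_moves", "data": {"dp": [[0,0.001,0],[0,0.001,0],[0,0,0],[0,0,0]], "twist": [[0,0,0],[0,0,0],[0,0,0],[0,0,0]], "fingers": [0.65,0.65,0.65,0.65]}}

```text
time: 8.45
position: [0.603, 0.0316, 0.3229]
tool_rot: [-2.868, 1.28, 0.0]
ft_force: [0.2, 1.3, -0.4]
grip_width: 0.334
grip_force: 0.0
```

Request:
{"op": "apply_moves", "data": {"dp": [[0,0,-0.023],[0,0,-0.023],[0,0,-0.023],[0.034,0.0135,0.004],[0.034,0.0135,0.004],[0.034,0.0135,0.004],[0.034,0.0135,0.004],[0.034,0.0115,0.004],[0.0345,0.0095,0.004],[0,0,0]], "twist": [[0,0,0],[0,0,0],[0,0,0],[0,0,0],[0,0,0],[0,0,0],[0,0,0.035],[0,0,0.035],[0,0,0.035],[0,0,0]], "fingers": [0.65,0.65,0.65,0.65,0.65,0.65,0.65,0.65,0.65,0.65]}}

```text
time: 9.45
position: [0.6803, -0.1803, 0.3648]
tool_rot: [2.788, -1.442, -0.003]
ft_force: [-0.9, -0.0, -0.5]
grip_width: 0.349
grip_force: 0.0
```

```bash
python3 st.py; python3 - <<'E'
from h import *
a=get_image('scene')[:,:,::-1];b=get_image('top')[:,:,::-1];w=get_image('wrist')[:,:,::-1]
for n,i in(('s3',a),('t3',b),('w3',w)):cv2.imwrite(f'pics/{n}.png',i)
x=cv2.resize(a[140:265,190:290],(400,500),interpolation=cv2.INTER_CUBIC) #4x
y=cv2.resize(w[40:240,120:320],(400,400),interpolation=cv2.INTER_CUBIC) #2x
c=np.zeros((500,800,3),'uint8');c[:,:400]=x;c[:400,400:]=y
cv2.imwrite('pics/c3.png',np.clip(c*1.4,0,255).astype('uint8'))
E
```

```text
9.45 grasp [ 0.0089 -0.2149  0.3838] r,th 0.2837 1.254 Fchest [-0.7  0.5 -0.5] [ 0.554  0.48  -0.56   1.01   0.253  1.714 -2.443] 30.326553868797458
```

View pics/c3.png

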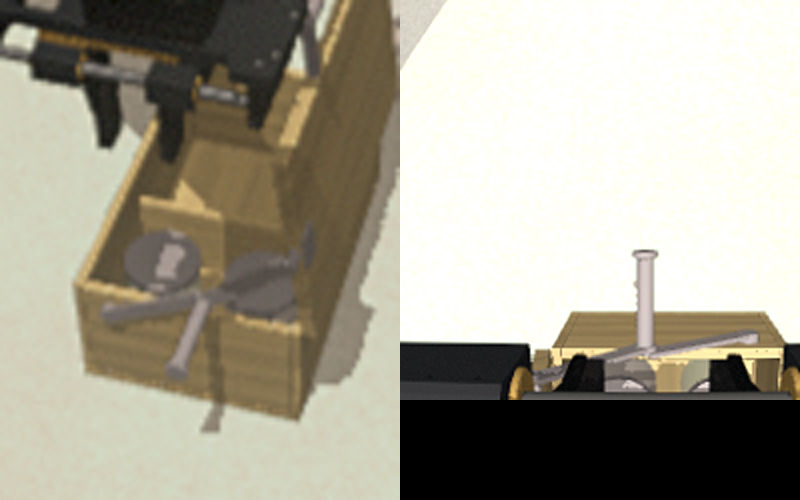

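Button at wrist px (242,167) and scene px (234,232). The stay is nearly straight.

```bash
python3 - <<'E'
from h import *
s=ctrl.get_state();po=(s['position'],s['tool_rot'])
rs=ray('scene',234,232.3);p,e=tri(ray('wrist',242.3,166.8,po),rs);print(wc(p),e)
for u,v in((242.3,166.8),(243,205)):print(wc(plane('wrist',u,v,.145,po)))
print(wc(plane('scene',234,232.3,.145)))
E
```

```text
[ 0.02132867 -0.21206546  0.13617683] 0.0018043318588941949
[ 0.02195262 -0.21302374  0.145     ]
[ 0.02087331 -0.16101012  0.145     ]
[ 0.02300082 -0.21874269  0.145     ]
```

```bash
python3 - <<'E'
from h import *
Q=down(YAW-np.pi/2,-.2);zt=Q.apply([0,0,1])
g=cw(.0215,-.193,.133)
rows([(cw(.0215,-.193,.133)+.019*zt-.10*zt,Q,4),(g+.019*zt,Q,5)])
print(zt,wc(g+.019*zt))
E
```

```text
"dp": [[0.0003, -0.002, 0.0388], [0.0022, -0.002, 0.0387], [0.0041, -0.002, 0.0386], [0.006, -0.002, 0.0383], [0.0, 0.0, 0.02], [0.0, 0.0, 0.02], [0.0, 0.0, 0.02], [0.0, 0.0, 0.02], [-0.0001, 0.0, 0.02]]
"twist": [[0.0, -0.05, 0.002], [0.0, -0.049, 0.001], [0.0, -0.05, 0.002], [0.0, -0.049, 0.001], [0.0, 0.0, 0.0], [0.0, 0.0, 0.0], [0.0, 0.0, 0.0], [0.0, 0.0, 0.0], [0.0, 0.0, 0.0]] 9
[-0.11543387  0.16169269 -0.98006658] [ 0.0215     -0.18922528  0.11437874]
```

Request:
{"op": "apply_moves", "data": {"dp": [[0,-0.002,0.039],[0.002,-0.002,0.039],[0.004,-0.002,0.039],[0.006,-0.002,0.038],[0,0,0.02],[0,0,0.02],[0,0,0.02],[0,0,0.02],[0,0,0.02],[0,0,0]], "twist": [[0,-0.05,0],[0,-0.05,0],[0,-0.05,0],[0,-0.05,0],[0,0,0],[0,0,0],[0,0,0],[0,0,0],[0,0,0],[0,0,0]], "fingers": [0.65,0.65,0.65,0.65,0.65,0.65,0.65,0.65,0.65,0.65]}}

```text
time: 10.6
position: [0.6732, -0.1503, 0.112]
tool_rot: [-2.707, 1.38, 0.279]
ft_force: [-0.5, -0.2, -0.1]
grip_width: 0.348
grip_force: 0.0
```

```bash
cat > st2.py <<'E'
from h import *
s=ctrl.get_state();q=R.from_rotvec(s['tool_rot']);g=wc(s['position']-.019*q.apply([0,0,1]))
print(s['time'],'grasp',g.round(4),'Fchest',R.from_euler('z',-YAW).apply(s['ft_force']).round(1),s['joint_positions'].round(2),s['grip_width']*87,'r lower',np.hypot(g[0]+.06,g[2]-.092).round(4))
E
python3 st2.py
```

```text
10.6 grasp [ 0.0206 -0.1902  0.1306] Fchest [-0.5  0.1 -0.1] [ 0.61  0.66 -0.56  1.29  0.19  1.42 -2.43] 30.246208457235802 r lower 0.0894
```

Pinch lightly, wait, and read the force.

Request:
{"op": "apply_moves", "data": {"dp": [[0,0,0],[0,0,0],[0,0,0],[0,0,0],[0,0,0]], "twist": [[0,0,0],[0,0,0],[0,0,0],[0,0,0],[0,0,0]], "fingers": [0.95,0.95,0.95,0.95,0.95], "newtons": 10}}

```text
time: 11.1
position: [0.6755, -0.1536, 0.1149]
tool_rot: [-2.705, 1.385, 0.269]
ft_force: [-0.3, -1.3, 2.2]
grip_width: 0.125
grip_force: 9.9
```

```bash
python3 st2.py;python3 - <<'E'
from h import *
s=ctrl.get_state();q=R.from_rotvec(s['tool_rot'])
a=np.arctan2(41,81.5)
rows([(s['position']+R.from_euler('z',YAW).apply([.091*(np.cos(a+d)-np.cos(a)),0,.091*(np.sin(a+d)-np.sin(a))]),q,3) for d in (.06,.12,.18,.24)],)
E
```

```text
11.1 grasp [ 0.0205 -0.1942  0.1336] Fchest [-1.  -0.8  2.2] [ 0.61  0.66 -0.56  1.28  0.19  1.42 -2.43] 10.88923435744015 r lower 0.0906
"dp": [[-0.0003, 0.0009, -0.0016], [-0.0003, 0.0008, -0.0016], [-0.0004, 0.0009, -0.0015], [-0.0003, 0.001, -0.0015], [-0.0003, 0.0009, -0.0015], [-0.0003, 0.001, -0.0016], [-0.0003, 0.001, -0.0014], [-0.0003, 0.0011, -0.0015], [-0.0003, 0.001, -0.0014], [-0.0003, 0.0011, -0.0014], [-0.0003, 0.0012, -0.0014], [-0.0002, 0.0011, -0.0014]]
"twist": [[0.0, 0.0, 0.0], [0.0, 0.0, 0.0], [0.0, 0.0, 0.0], [0.0, 0.0, 0.0], [0.0, 0.0, 0.0], [0.0, 0.0, 0.0], [0.0, 0.0, 0.0], [0.0, 0.0, 0.0], [0.0, 0.0, 0.0], [0.0, 0.0, 0.0], [0.0, 0.0, 0.0], [0.0, 0.0, 0.0]] 12
```

Request:
{"op": "apply_moves", "data": {"dp": [[0,0.001,-0.0015],[0,0.001,-0.0015],[-0.001,0.001,-0.0015],[0,0.001,-0.0015],[0,0.001,-0.0015],[-0.001,0.001,-0.0015],[0,0.001,-0.0015],[0,0.001,-0.0015]], "twist": [[0,0,0],[0,0,0],[0,0,0],[0,0,0],[0,0,0],[0,0,0],[0,0,0],[0,0,0]], "fingers": [0.95,0.95,0.95,0.95,0.95,0.95,0.95,0.95]}}

```text
time: 11.9
position: [0.6688, -0.1581, 0.1265]
tool_rot: [-2.705, 1.384, 0.271]
ft_force: [3.3, 0.6, -0.3]
grip_width: 0.127
grip_force: 10.0
```

```bash
python3 st2.py
```

```text
11.9 grasp [ 0.0124 -0.194   0.1451] Fchest [ 3.1 -1.4 -0.3] [ 0.62  0.64 -0.56  1.28  0.18  1.44 -2.42] 11.083193252825582 r lower 0.0898
```

Request:
{"op": "apply_moves", "data": {"dp": [[0,0.001,-0.0015],[-0.001,0.001,-0.0015],[0,0.001,-0.0013],[0,0,0]], "twist": [[0,0,0],[0,0,0],[0,0,0],[0,0,0]], "fingers": [0.95,0.95,0.95,0.95]}}

```text
time: 12.3
position: [0.6669, -0.1593, 0.1292]
tool_rot: [-2.704, 1.384, 0.27]
ft_force: [8.0, 2.0, -7.4]
grip_width: 0.115
grip_force: 10.3
```

```bash
python3 st2.py
```

```text
12.3 grasp [ 0.0102 -0.1939  0.1478] Fchest [ 7.7 -3.  -7.4] [ 0.63  0.64 -0.57  1.29  0.18  1.44 -2.42] 9.969738402952634 r lower 0.0897
```

Request:
{"op": "apply_moves", "data": {"dp": [[0,0.001,-0.0013],[0,0.001,-0.0013],[0,0,0]], "twist": [[0,0,0],[0,0,0],[0,0,0]], "fingers": [0.95,0.95,0.95]}}

```text
time: 12.6
position: [0.6667, -0.1593, 0.1297]
tool_rot: [-2.702, 1.381, 0.269]
ft_force: [13.4, 3.4, -16.6]
grip_width: 0.119
grip_force: 10.2
```

```bash
python3 st2.py
```

```text
12.6 grasp [ 0.01   -0.1938  0.1483] Fchest [ 12.9  -5.  -16.6] [ 0.63  0.64 -0.57  1.29  0.18  1.44 -2.42] 10.36034833432347 r lower 0.0898
```

Request:
{"op": "apply_moves", "data": {"dp": [[0,-0.002,0.003],[0,-0.001,0.002],[0,0,0],[0,0,0]], "twist": [[0,0,0],[0,0,0],[0,0,0],[0,0,0]], "fingers": [0.95,0.95,0.95,0.95]}}

```text
time: 13.0
position: [0.6671, -0.1591, 0.1287]
tool_rot: [-2.705, 1.385, 0.27]
ft_force: [5.7, 0.1, 0.8]
grip_width: 0.125
grip_force: 9.9
```

```bash
python3 st2.py
```

```text
13.0 grasp [ 0.0104 -0.1938  0.1473] Fchest [ 4.7 -3.2  0.8] [ 0.63  0.64 -0.57  1.29  0.18  1.44 -2.42] 10.918409452529769 r lower 0.0896
```

Request:
{"op": "apply_moves", "data": {"dp": [[0,0,0],[0,0,0],[0,0,0],[0,0,0],[0,0,-0.03],[0,0,-0.04],[0,0,-0.04],[0,0,-0.04],[0.02,0,-0.03],[0,0,0]], "twist": [[0,0,0],[0,0,0],[0,0,0],[0,0,0],[0,0,0],[0,0,0],[0,0,0],[0,0,0],[0,0,0],[0,0,0]], "fingers": [0.65,0.65,0.65,0.65,0.65,0.65,0.65,0.65,0.65,0.65]}}

```text
time: 14.0
position: [0.7011, -0.2072, 0.3047]
tool_rot: [-2.702, 1.39, 0.26]
ft_force: [-0.8, -0.9, 0.3]
grip_width: 0.351
grip_force: 0.0
```

```bash
python3 st2.py; python3 - <<'E'
from h import *
s=ctrl.get_state();po=(s['position'],s['tool_rot']);np.save('po.npy',np.array(po))
w=get_image('wrist')[:,:,::-1];a=get_image('scene')[:,:,::-1]
for n,i in(('s4',a),('w4',w)):cv2.imwrite(f'pics/{n}.png',i)
x=cv2.resize(a[140:265,190:290],(400,500),interpolation=cv2.INTER_CUBIC)
y=cv2.resize(w[60:260,140:340],(400,400),interpolation=cv2.INTER_CUBIC)
c=np.zeros((500,800,3),'uint8');c[:,:400]=x;c[:400,400:]=y
cv2.imwrite('pics/c4.png',np.clip(c*1.4,0,255).astype('uint8'))
E
```

```text
14.0 grasp [ 0.0101 -0.2526  0.3233] Fchest [-1.2 -0.3  0.3] [ 0.57  0.68 -0.55  0.85  0.19  1.81 -2.38] 30.541365081774885 r lower 0.2417
```

View pics/c4.png

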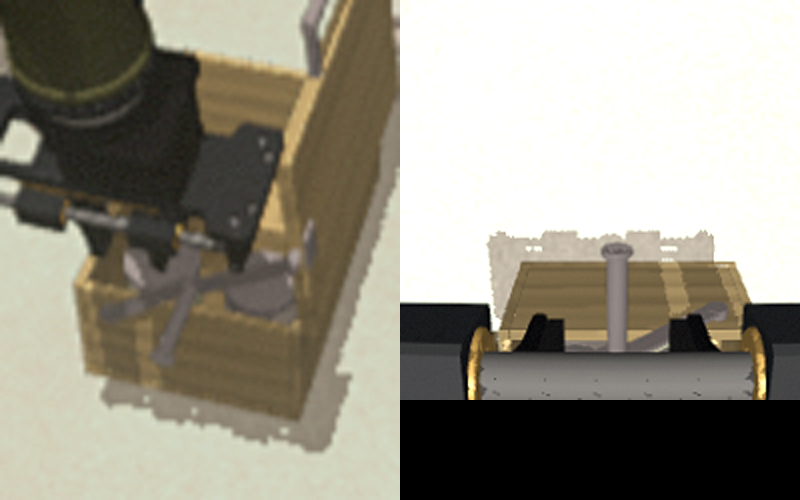

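The stay looks about straight. The button is at wrist (248.5,183.5) and scene (230.7,229.2).

```bash
python3 - <<'E'
from h import *
po=np.load('po.npy')
p,e=tri(ray('wrist',248.5,183.5,po),ray('scene',230.7,229.2));print(wc(p),e)
print(wc(plane('scene',230.7,229.2,.148)), wc(plane('wrist',248.5,183.5,.148,po)))
# predicted scene pixels for knee at several angles, button y -.2165, relative shift
for n,x,z in(('before',.0205,.1336),('straight',.013,.147),('lock',.009,.1515)):
    print(n,np.round(proj('scene',cw(x,-.216,z)),1))
E
cat > /dev/null; python3 - <<'E'
import cv2
a=cv2.imread('pics/s4.png');x=cv2.resize(a[190:240,205:275],(798,570),interpolation=cv2.INTER_CUBIC)
cv2.imwrite('pics/c5.png',cv2.convertScaleAbs(x,alpha=1.6))
E
```

```text
[ 0.01138694 -0.21410537  0.14878892] 0.001117980899247138
[ 0.01148154 -0.21304389  0.148     ] [ 0.01101654 -0.2142218   0.148     ]
before [233.6 233.8]
straight [230.9 230.3]
lock [229.5 229.1]
```

View pics/c5.png

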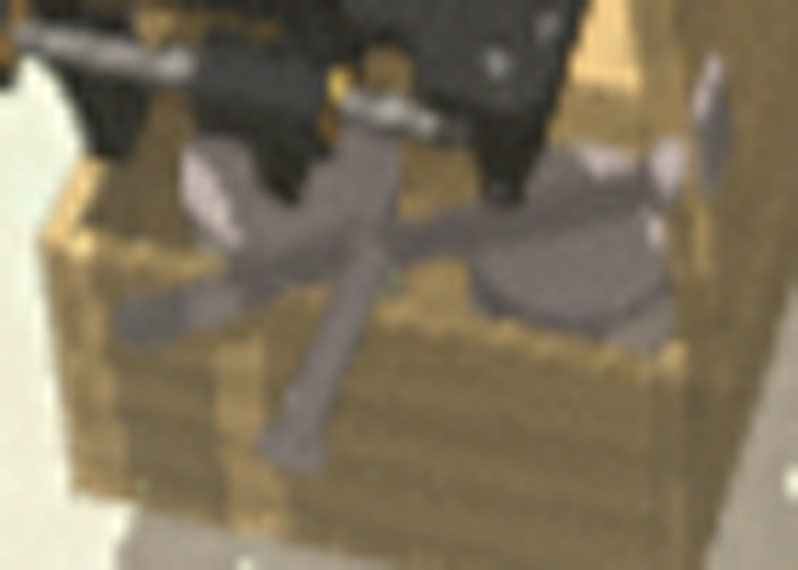

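Lower link slope (~-0.35) is steeper than the upper one (~-0.23), the reverse of before, so the knee is past straight and locked. Next, the shaker.

```bash
python3 - <<'E'
from h import *
s=ctrl.get_state();p=s['position'];q=R.from_rotvec(s['tool_rot'])
Q=down(YAW)
rows([(p+[0,0,.115],q,3),([.528,.412,.40],Q,15),([.528,.412,.21],Q,4)])
E
```

```text
"dp": [[-0.0076, 0.0, -0.0376], [-0.0077, 0.0, -0.0375], [-0.0076, 0.0, -0.0376], [-0.039, -0.0147, 0.009], [-0.0373, -0.0188, 0.0084], [-0.0353, -0.0227, 0.0078], [-0.0328, -0.0263, 0.0072], [-0.03, -0.0296, 0.0065], [-0.0268, -0.0326, 0.0059], [-0.0233, -0.0353, 0.0053], [-0.0196, -0.0376, 0.0047], [-0.0156, -0.0395, 0.0041], [-0.0114, -0.0409, 0.0035], [-0.0072, -0.0419, 0.003], [-0.0028, -0.0424, 0.0025], [0.0016, -0.0425, 0.0021], [0.006, -0.0422, 0.0017], [0.0103, -0.0413, 0.0014], [0.0, 0.0, 0.0475], [0.0, 0.0, 0.0475], [-0.0001, -0.0001, 0.0475], [0.0, 0.0, 0.0475]]
"twist": [[0.0, 0.0, 0.0], [0.0, 0.0, 0.0], [0.0, 0.0, 0.0], [-0.01, 0.011, -0.104], [-0.01, 0.01, -0.104], [-0.011, 0.01, -0.104], [-0.011, 0.011, -0.104], [-0.01, 0.011, -0.104], [-0.01, 0.01, -0.104], [-0.011, 0.01, -0.104], [-0.011, 0.011, -0.104], [-0.01, 0.011, -0.104], [-0.01, 0.01, -0.104], [-0.011, 0.011, -0.104], [-0.01, 0.01, -0.104], [-0.011, 0.011, -0.104], [-0.01, 0.01, -0.104], [-0.011, 0.011, -0.105], [0.0, 0.0, 0.0], [0.0, 0.0, 0.0], [0.0, 0.0, 0.0], [0.0, 0.0, 0.0]] 22
```

Request:
{"op": "apply_moves", "data": {"dp": [[-0.0075,0,-0.0375],[-0.0075,0,-0.0375],[-0.0075,0,-0.0375],[-0.039,-0.015,0.009],[-0.037,-0.019,0.0085],[-0.035,-0.023,0.008],[-0.033,-0.026,0.007],[-0.03,-0.03,0.0065],[-0.027,-0.033,0.006],[-0.023,-0.035,0.005]], "twist": [[0,0,0],[0,0,0],[0,0,0],[-0.01,0.011,-0.104],[-0.01,0.01,-0.104],[-0.011,0.01,-0.104],[-0.011,0.011,-0.104],[-0.01,0.011,-0.104],[-0.01,0.01,-0.104],[-0.011,0.01,-0.104]], "fingers": [0.05,0.05,0.05,0.05,0.05,0.05,0.05,0.05,0.05,0.05]}}

```text
time: 15.1
position: [0.6182, 0.0848, 0.385]
tool_rot: [-3.065, 0.328, 0.174]
ft_force: [0.9, -0.4, 0.1]
grip_width: 0.946
grip_force: 0.0
```

Request:
{"op": "apply_moves", "data": {"dp": [[-0.02,-0.038,0.005],[-0.016,-0.039,0.004],[-0.011,-0.041,0.0035],[-0.007,-0.042,0.003],[-0.003,-0.042,0.0025],[0.0015,-0.0425,0.002],[0.006,-0.042,0.002],[0.01,-0.041,0.0015],[0,0,0.04],[0,0,0.04]], "twist": [[-0.011,0.011,-0.104],[-0.01,0.011,-0.104],[-0.01,0.01,-0.104],[-0.011,0.011,-0.104],[-0.01,0.01,-0.104],[-0.011,0.011,-0.104],[-0.01,0.01,-0.104],[-0.011,0.011,-0.105],[0,0,0],[0,0,0]], "fingers": [0.05,0.05,0.05,0.05,0.05,0.05,0.05,0.05,0.05,0.05]}}

```text
time: 16.1
position: [0.5263, 0.4137, 0.2981]
tool_rot: [-2.986, -0.96, 0.008]
ft_force: [-0.0, -0.2, 0.1]
grip_width: 0.949
grip_force: 0.0
```

```bash
python3 st2.py; python3 - <<'E'
from h import *
s=ctrl.get_state();print(s['position'],s['tool_rot']);po=np.array((s['position'],s['tool_rot']));np.save('po.npy',po)
w=get_image('wrist')[:,:,::-1];cv2.imwrite('pics/w6.png',w)
# predicted pixel of shaker cap-top
H=calibration('wrist');M=np.array(H['hand_eye'])
def pw(P):
    t=R.from_rotvec(po[1]).inv().apply(np.array(P)-po[0]);c=M[:3,:3].T@(t-M[:3,3])
    th=np.arctan2(np.hypot(c[0],c[1]),-c[2]);f=np.arctan2(-c[1],c[0]);return H['cx']+H['fx']*th*np.cos(f),H['cy']+H['fx']*th*np.sin(f)
print(pw([.528,.412,.09]),pw([.528,.412,0]))
E
```

```text
16.1 grasp [0.2287 0.3579 0.3171] Fchest [-0.2 -0.2  0.1] [-0.17  0.44 -0.78  1.25  0.3   1.57 -1.84] 82.57324004493522 r lower 0.3661
[0.52625104 0.41373742 0.29806579] [-2.98581236 -0.96005271  0.00822681]
(np.float64(250.97427069603506), np.float64(172.54601242634158)) (np.float64(250.82900140850955), np.float64(162.37129832831815))
```

View pics/w6.png

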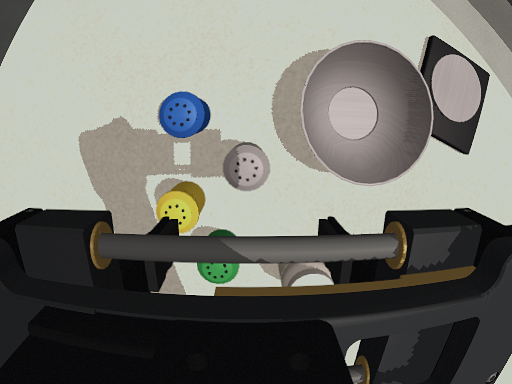

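```bash
python3 - <<'E'
from h import *
po=np.load('po.npy')
im=cv2.imread('pics/w6.png')
for u,v,z in((246.5,166.5,.075),(248,168.5,.09)):print(plane('wrist',u,v,z,po))
c=plane('wrist',247.5,167.5,.085,po)
Q=down(YAW);rows([(np.array([*c[:2],.14]),Q,4),(np.array([*c[:2],.043]),Q,6)])
E
```

```text
[0.52894554 0.41986015 0.075     ]
[0.53001473 0.41807451 0.09      ]
"dp": [[0.0031, -0.001, 0.0372], [0.003, -0.0011, 0.0372], [0.0028, -0.0011, 0.0371], [0.0026, -0.0011, 0.0372], [0.0, 0.0, 0.0162], [0.0, 0.0, 0.0162], [0.0, 0.0, 0.0161], [0.0, 0.0, 0.0162], [0.0, 0.0, 0.0161], [0.0, 0.0, 0.0162]]
"twist": [[-0.001, 0.004, 0.0], [-0.001, 0.004, 0.0], [-0.001, 0.005, 0.0], [-0.001, 0.004, 0.001], [0.0, 0.0, 0.0], [0.0, 0.0, 0.0], [0.0, 0.0, 0.0], [0.0, 0.0, 0.0], [0.0, 0.0, 0.0], [0.0, 0.0, 0.0]] 10
```

Request:
{"op": "apply_moves", "data": {"dp": [[0.003,-0.001,0.037],[0.003,-0.001,0.037],[0.002,-0.001,0.037],[0.002,0,0.037],[0,0,0.016],[0,0,0.016],[0,0,0.016],[0,0,0.016],[0,0,0.016],[0,0,0.016]], "twist": [[0,0.004,0],[-0.001,0.004,0],[-0.001,0.004,0],[-0.001,0.004,0],[0,0,0],[0,0,0],[0,0,0],[0,0,0],[0,0,0],[0,0,0]], "fingers": [0.02,0.02,0.02,0.02,0.02,0.02,0.02,0.02,0.02,0.02]}}

```text
time: 17.15
position: [0.5374, 0.4212, 0.0553]
tool_rot: [-2.987, -0.949, -0.02]
ft_force: [0.4, -0.2, 0.6]
grip_width: 0.977
grip_force: 0.0
```

```bash
python3 st2.py; python3 - <<'E'
from h import *
s=ctrl.get_state();print(s['position'])
E
```

```text
17.15 grasp [0.2418 0.3575 0.0743] Fchest [ 0.2 -0.4  0.6] [-0.19  0.6  -0.71  1.54  0.42  1.14 -1.93] 84.95938667469444 r lower 0.3023
[0.5374222  0.42116618 0.05532504]
```

Request:
{"op": "apply_moves", "data": {"dp": [[0,0,0],[0,0,0],[0,0,0],[0,0,0],[0,0,0]], "twist": [[0,0,0],[0,0,0],[0,0,0],[0,0,0],[0,0,0]], "fingers": [0.6,0.6,0.6,0.6,0.6], "newtons": 20}}

```text
time: 17.65
position: [0.5371, 0.4225, 0.0574]
tool_rot: [-2.985, -0.95, -0.022]
ft_force: [-0.6, 1.5, 3.9]
grip_width: 0.693
grip_force: 20.0
```

Request:
{"op": "apply_moves", "data": {"dp": [[0,0,0],[0,0,0],[0,0,0],[0,0,0]], "twist": [[0,0,0],[0,0,0],[0,0,0],[0,0,0]], "fingers": [0.02,0.02,0.02,0.02]}}

```text
time: 18.05
position: [0.5374, 0.4201, 0.0557]
tool_rot: [-2.989, -0.949, -0.018]
ft_force: [-0.2, -0.0, -0.6]
grip_width: 0.947
grip_force: 0.0
```

```bash
python3 - <<'E'
from h import *
s=ctrl.get_state();po=np.array((s['position'],s['tool_rot']));print(po,s['grip_width']);np.save('po.npy',po)
w=get_image('wrist')[:,:,::-1];cv2.imwrite('pics/w7.png',w)
Q=down(YAW);rows([(np.array([.5295,.4175,.041]),Q,5)])
hsv=cv2.cvtColor(w[0:250],cv2.COLOR_BGR2HSV)
for z in(.075,.09):
    print(z)
g=cv2.cvtColor(w,cv2.COLOR_BGR2GRAY)
c=cv2.HoughCircles(cv2.medianBlur(g[:250],5),cv2.HOUGH_GRADIENT,1,30,param1=80,param2=20,minRadius=25,maxRadius=80);print(c)
E
```

```text
[[ 0.53744122  0.42012256  0.05568684]
 [-2.98875683 -0.94906422 -0.01804496]] 0.9465561550929577
"dp": [[-0.0016, -0.0005, 0.0029], [-0.0017, -0.0004, 0.0029], [-0.0016, -0.0005, 0.003], [-0.0016, -0.0004, 0.0029], [-0.0017, -0.0005, 0.003]]
"twist": [[0.0, -0.003, -0.001], [-0.001, -0.002, -0.001], [0.0, -0.003, -0.001], [-0.001, -0.002, -0.001], [0.0, -0.003, -0.001]] 5
0.075
0.09
[[[ 97.5 135.5  61.8]
  [425.5 128.5  54.1]
  [127.5 129.5  37.7]
  [ 62.5 134.5  65.8]
  [240.5 222.5  38.5]
  [455.5 128.5  52.2]
  [352.5 193.5  40.5]]]
```

Request:
{"op": "apply_moves", "data": {"dp": [[-0.002,-0.0005,0.003],[-0.0015,-0.0005,0.003],[-0.0015,-0.0005,0.003],[-0.0015,-0.0005,0.003],[-0.0015,0,0.003],[0,0,0],[0,0,0]], "twist": [[0,-0.003,0],[0,-0.003,0],[0,-0.003,0],[0,-0.003,0],[0,0,0],[0,0,0],[0,0,0]], "fingers": [0.02,0.02,0.02,0.02,0.02,0.02,0.02]}}

```text
time: 18.8
position: [0.5295, 0.4181, 0.0409]
tool_rot: [-2.991, -0.951, -0.001]
ft_force: [0.4, 0.4, 0.6]
grip_width: 0.979
grip_force: 0.0
```

Request:
{"op": "apply_moves", "data": {"dp": [[0,0,0],[0,0,0],[0,0,0],[0,0,0],[0,0,0]], "twist": [[0,0,0],[0,0,0],[0,0,0],[0,0,0],[0,0,0]], "fingers": [0.6,0.6,0.6,0.6,0.6], "newtons": 20}}

```text
time: 19.3
position: [0.5291, 0.419, 0.0413]
tool_rot: [-2.989, -0.951, -0.001]
ft_force: [-0.7, 1.1, 0.7]
grip_width: 0.687
grip_force: 19.9
```

Request:
{"op": "apply_moves", "data": {"dp": [[0,0,-0.01],[0,0,-0.02],[0,0,-0.04],[0,0,-0.04],[0,0,0],[0,0,0]], "twist": [[0,0,0],[0,0,0],[0,0,0],[0,0,0],[0,0,0],[0,0,0]], "fingers": [0.6,0.6,0.6,0.6,0.6,0.6], "newtons": 30}}

```text
time: 19.9
position: [0.5301, 0.4176, 0.1521]
tool_rot: [-2.991, -0.95, -0.004]
ft_force: [-0.8, -0.4, -4.0]
grip_width: 0.685
grip_force: 29.6
```

```bash
python3 st2.py; python3 - <<'E'
from h import *
s=ctrl.get_state();print(s['ft_force'],s['grip_force'])
p=s['position'];q=R.from_rotvec(s['tool_rot']);Q=down(YAW)
b=cw(-.035,.061,.43)
rows([(np.array([*p[:2],.43]),q,7),(b,Q,14),(b-[0,0,.28],Q,8),(b-[0,0,.375],Q,6)])
E
```

```text
19.9 grasp [0.2339 0.3589 0.1711] Fchest [-0.9  0.1 -4. ] [-0.17  0.51 -0.75  1.46  0.35  1.31 -1.9 ] 59.59128470871381 r lower 0.3044
[-0.77998472 -0.40464725 -4.04696613] 29.59659373514596
"dp": [[0.0001, -0.0001, -0.0397], [0.0001, -0.0001, -0.0397], [0.0001, -0.0001, -0.0397], [0.0001, -0.0001, -0.0397], [0.0002, -0.0001, -0.0397], [0.0001, 0.0, -0.0397], [0.0002, -0.0001, -0.0397], [-0.0191, 0.0214, -0.0001], [-0.0191, 0.0214, -0.0001], [-0.0191, 0.0214, -0.0001], [-0.0191, 0.0214, -0.0001], [-0.0191, 0.0214, -0.0001], [-0.0191, 0.0214, -0.0001], [-0.0191, 0.0213, -0.0001], [-0.0192, 0.0213, -0.0001], [-0.0192, 0.0213, -0.0001], [-0.0192, 0.0213, -0.0001], [-0.0192, 0.0213, -0.0001], [-0.0192, 0.0214, 0.0], [-0.0192, 0.0213, 0.0], [-0.0191, 0.0213, 0.0], [0.0, 0.0, 0.035], [0.0, 0.0, 0.035], [0.0, 0.0, 0.035], [0.0, 0.0, 0.035], [0.0, 0.0, 0.035], [0.0, 0.0, 0.035], [0.0, 0.0, 0.035], [0.0, 0.0, 0.035], [0.0, 0.0, 0.0158], [0.0, 0.0, 0.0158], [0.0, 0.0, 0.0158], [0.0, 0.0, 0.0159], [0.0, 0.0, 0.0158], [-0.0001, 0.0, 0.0159]]
"twist": [[0.0, 0.0, 0.0], [0.0, 0.0, 0.0], [0.0, 0.0, 0.0], [0.0, 0.0, 0.0], [0.0, 0.0, 0.0], [0.0, 0.0, 0.0], [0.0, 0.0, 0.0], [0.0, 0.0, 0.0], [0.0, 0.0, 0.0], [0.0, 0.0, 0.0], [0.0, 0.0, 0.0], [0.0, 0.0, 0.0], [0.0, 0.0, -0.001], [0.0, 0.0, 0.0], [0.0, 0.0, -0.001], [0.0, -0.001, 0.0], [0.0, 0.0, -0.001], [-0.001, -0.001, 0.0], [0.0, 0.0, -0.001], [-0.001, -0.001, 0.0], [0.0, 0.0, -0.001], [0.0, 0.0, 0.0], [0.0, 0.0, 0.0], [0.0, 0.0, 0.0], [0.0, 0.0, 0.0], [0.0, 0.0, 0.0], [0.0, 0.0, 0.0], [0.0, 0.0, 0.0], [0.0, 0.0, 0.0], [0.0, 0.0, 0.0], [0.0, 0.0, 0.0], [0.0, 0.0, 0.0], [0.0, 0.0, 0.0], [0.0, 0.0, 0.0], [0.0, 0.0, 0.0]] 35
```

Shaker held (about 4 N of weight). I'll carry it over the raised lid.

Request:
{"op": "apply_moves", "data": {"dp": [[0,0,-0.03],[0,0,-0.04],[0,0,-0.04],[0,0,-0.04],[0,0,-0.04],[0,0,-0.04],[0,0,-0.04],[0,0,-0.01],[0,0,0]], "twist": [[0,0,0],[0,0,0],[0,0,0],[0,0,0],[0,0,0],[0,0,0],[0,0,0],[0,0,0],[0,0,0]], "fingers": [0.6,0.6,0.6,0.6,0.6,0.6,0.6,0.6,0.6]}}

```text
time: 20.8
position: [0.5299, 0.4172, 0.4307]
tool_rot: [-2.991, -0.951, -0.001]
ft_force: [0.4, 0.1, -3.4]
grip_width: 0.684
grip_force: 29.6
```

Request:
{"op": "apply_moves", "data": {"dp": [[-0.01,0.011,0],[-0.019,0.0215,0],[-0.019,0.0215,0],[-0.019,0.0215,0],[-0.019,0.0215,0],[-0.019,0.0215,0],[-0.019,0.0215,0],[-0.019,0.0215,0],[-0.019,0.0215,0],[-0.019,0.0215,0]], "twist": [[0,0,0],[0,0,0],[0,0,0],[0,0,0],[0,0,0],[0,0,0],[0,0,0],[0,0,0],[0,0,0],[0,0,0]], "fingers": [0.6,0.6,0.6,0.6,0.6,0.6,0.6,0.6,0.6,0.6]}}

```text
time: 21.8
position: [0.499, 0.1431, 0.4264]
tool_rot: [-2.991, -0.948, 0.008]
ft_force: [0.4, 0.2, -2.3]
grip_width: 0.684
grip_force: 29.6
```

Request:
{"op": "apply_moves", "data": {"dp": [[-0.019,0.0215,0],[-0.019,0.0215,0],[-0.019,0.0215,0],[-0.019,0.0215,0],[-0.011,0.0085,0],[0,0,0],[0,0,0]], "twist": [[0,0,0],[0,0,0],[0,0,0],[0,0,0],[0,0,0],[0,0,0],[0,0,0]], "fingers": [0.6,0.6,0.6,0.6,0.6,0.6,0.6]}}

```text
time: 22.5
position: [0.483, 0.0182, 0.4276]
tool_rot: [-2.989, -0.949, 0.004]
ft_force: [-0.5, 0.3, -3.1]
grip_width: 0.683
grip_force: 29.6
```

```bash
python3 st2.py; python3 - <<'E'
from h import *
b=cw(-.035,.061,.43);Q=down(YAW)
rows([(b-[0,0,.28],Q,8)])
# check the knee button still where it was (scene)
a=get_image('scene')[:,:,::-1];cv2.imwrite('pics/s8.png',a);o=cv2.imread('pics/s4.png')
t=o[222:236,224:240];r=cv2.matchTemplate(a[212:246,214:250],t,cv2.TM_CCOEFF_NORMED);print(cv2.minMaxLoc(r))
t=o[195:206,262:271];r=cv2.matchTemplate(a[185:216,252:281],t,cv2.TM_CCOEFF_NORMED);print(cv2.minMaxLoc(r))
E
```

```text
22.5 grasp [-0.0364  0.0612  0.4466] Fchest [-0.3  0.6 -3.1] [ 0.48 -0.04 -0.54  1.45 -0.02  1.73 -1.02] 59.43148411582686 r lower 0.3554
"dp": [[0.0002, 0.0002, 0.0347], [0.0002, 0.0002, 0.0347], [0.0002, 0.0002, 0.0347], [0.0002, 0.0001, 0.0347], [0.0002, 0.0001, 0.0347], [0.0002, 0.0001, 0.0347], [0.0002, 0.0001, 0.0347], [0.0002, 0.0001, 0.0347]]
"twist": [[-0.001, 0.0, -0.001], [-0.001, 0.0, -0.001], [-0.001, 0.0, -0.001], [-0.001, 0.0, 0.0], [0.0, 0.0, -0.001], [-0.001, 0.0, 0.0], [0.0, 0.0, -0.001], [-0.001, 0.001, 0.0]] 8
(-0.40372711420059204, 0.42247137427330017, (8, 3), (10, 10))
(-0.6676621437072754, 0.9870948791503906, (19, 19), (10, 10))
```

Request:
{"op": "apply_moves", "data": {"dp": [[0,0,0.02],[0,0,0.035],[0,0,0.035],[0,0,0.035],[0,0,0.035],[0,0,0.035],[0,0,0.035],[0,0,0.035],[0,0,0.015],[0,0,0]], "twist": [[0,0,0],[0,0,0],[0,0,0],[0,0,0],[0,0,0],[0,0,0],[0,0,0],[0,0,0],[0,0,0],[0,0,0]], "fingers": [0.6,0.6,0.6,0.6,0.6,0.6,0.6,0.6,0.6,0.6]}}

```text
time: 23.55
position: [0.4808, 0.0205, 0.1466]
tool_rot: [-2.987, -0.954, 0.008]
ft_force: [-0.0, 1.1, -2.9]
grip_width: 0.682
grip_force: 29.6
```

Request:
{"op": "apply_moves", "data": {"dp": [[0,0,0.015],[0,0,0.015],[0,0,0.015],[0,0,0.015],[0,0,0.015],[0,0,0.01],[0,0,0],[0,0,0]], "twist": [[0,0,0],[0,0,0],[0,0,0],[0,0,0],[0,0,0],[0,0,0],[0,0,0],[0,0,0]], "fingers": [0.6,0.6,0.6,0.6,0.6,0.6,0.6,0.6]}}

```text
time: 24.35
position: [0.484, 0.0196, 0.0655]
tool_rot: [-2.991, -0.952, -0.002]
ft_force: [-0.2, 0.2, -2.5]
grip_width: 0.683
grip_force: 29.6
```

```bash
python3 st2.py
```

```text
24.35 grasp [-0.0348  0.0618  0.0845] Fchest [-0.   0.3 -2.5] [ 0.44  0.15 -0.57  2.02  0.09  1.   -1.12] 59.446615100190776 r lower 0.0263
```

Lower slowly to contact.

Request:
{"op": "apply_moves", "data": {"dp": [[0,0,0.004],[0,0,0.004],[0,0,0.003],[0,0,0.002],[0,0,0]], "twist": [[0,0,0],[0,0,0],[0,0,0],[0,0,0],[0,0,0]], "fingers": [0.6,0.6,0.6,0.6,0.6]}}

```text
time: 24.85
position: [0.4831, 0.0192, 0.0514]
tool_rot: [-2.991, -0.95, 0.0]
ft_force: [-0.0, -0.5, -2.1]
grip_width: 0.682
grip_force: 29.6
```

Request:
{"op": "apply_moves", "data": {"dp": [[0,0,0.0015],[0,0,0.0015],[0,0,0]], "twist": [[0,0,0],[0,0,0],[0,0,0]], "fingers": [0.6,0.6,0.6]}}

```text
time: 25.15
position: [0.4838, 0.0194, 0.0492]
tool_rot: [-2.991, -0.951, -0.002]
ft_force: [-1.6, 0.7, 0.9]
grip_width: 0.685
grip_force: 29.8
```

Request:
{"op": "apply_moves", "data": {"dp": [[0,0,0],[0,0,0],[0,0,0],[0,0,0],[0,0,0]], "twist": [[0,0,0],[0,0,0],[0,0,0],[0,0,0],[0,0,0]], "fingers": [0.13,0.13,0.13,0.13,0.13]}}

```text
time: 25.65
position: [0.4835, 0.0191, 0.0488]
tool_rot: [-2.991, -0.951, -0.001]
ft_force: [-0.0, -0.0, -0.8]
grip_width: 0.869
grip_force: 0.0
```

Request:
{"op": "apply_moves", "data": {"dp": [[0,0,-0.01],[0,0,-0.02],[0,0,-0.03],[0,0,-0.04],[0,0,-0.05],[0,0,-0.05],[0,0,-0.05],[0,0,-0.05],[0,0,-0.05],[0,0,0]], "twist": [[0,0,0],[0,0,0],[0,0,0],[0,0,0],[0,0,0],[0,0,0],[0,0,0],[0,0,0],[0,0,0],[0,0,0]], "fingers": [0.13,0.13,0.13,0.13,0.13,0.13,0.13,0.13,0.13,0.13]}}

```text
time: 26.65
position: [0.4857, 0.0188, 0.4069]
tool_rot: [2.992, 0.952, 0.02]
ft_force: [1.3, -0.1, -0.3]
grip_width: 0.869
grip_force: 0.0
```

```bash
python3 st2.py; python3 - <<'E'
from h import *
s=ctrl.get_state();p=s['position'];q=R.from_rotvec(s['tool_rot'])
# is shaker upright in bay: grey vs. expected location in wrist view
po=np.array((p,s['tool_rot']));w=get_image('wrist')[:,:,::-1];cv2.imwrite('pics/w9.png',w)
H=calibration('wrist');M=np.array(H['hand_eye'])
def pw(P):
    t=q.inv().apply(np.array(P)-p);c=M[:3,:3].T@(t-M[:3,3])
    th=np.arctan2(np.hypot(c[0],c[1]),-c[2]);f=np.arctan2(-c[1],c[0]);return H['cx']+H['fx']*th*np.cos(f),H['cy']+H['fx']*th*np.sin(f)
print('cap expected',pw(cw(-.035,.061,.098)))
g=cv2.medianBlur(cv2.cvtColor(w,cv2.COLOR_BGR2GRAY),3)
print(cv2.HoughCircles(g,cv2.HOUGH_GRADIENT,1,20,param1=80,param2=15,minRadius=12,maxRadius=32))
Q=down(YAW-np.pi/2,-.2);zt=Q.apply([0,0,1]);G=cw(.0105,-.194,.1475)
rows([(G+.019*zt-.20*zt+[0,0,.05],Q,14),(G+.019*zt-.1*zt,Q,5),(G+.019*zt,Q,5)])
E
```

```text
26.65 grasp [-0.034   0.0603  0.4259] Fchest [ 1.  -0.9 -0.3] [ 0.49 -0.05 -0.55  1.5  -0.03  1.67 -1.02] 75.60234697496114 r lower 0.3349
cap expected (np.float64(246.51795292224253), np.float64(165.2021826598197))
[[[327.5 118.5  18. ]
  [245.5 164.5  18.8]
  [125.5 112.5  22.1]
  [303.5 116.5  16. ]
  [ 52.5  68.5  20.4]
  [364.5 250.5  31.4]
  [325.5 165.5  19. ]
  [ 80.5 103.5  13.6]
  [170.5 114.5  31.4]
  [421.5 240.5  25.8]
  [ 58.5 100.5  17.7]
  [138.5 207.5  29.2]
  [371.5 105.5  27. ]
  [357.5 208.5  29. ]
  [342.5 103.5  23.5]
  [366.5 358.5  20.8]
  [393.5 163.5  25.7]
  [463.5 238.5  13.2]
  [ 33.5  61.5  21. ]
  [ 64.5   9.5  16.5]
  [304.5 160.5  16.3]
  [478.5 193.5  21.3]
  [493.5 173.5  21. ]
  [144.5 273.5  18.8]]]
"dp": [[0.0033, 0.0207, 0.0021], [0.0056, 0.0203, 0.0018], [0.0079, 0.0195, 0.0015], [0.01, 0.0185, 0.0012], [0.012, 0.0173, 0.0009], [0.0139, 0.0159, 0.0005], [0.0156, 0.0143, 0.0002], [0.017, 0.0124, -0.0002], [0.0183, 0.0105, -0.0005], [0.0194, 0.0083, -0.0008], [0.0202, 0.0061, -0.0011], [0.0207, 0.0039, -0.0014], [0.021, 0.0015, -0.0017], [0.021, -0.0009, -0.0019], [0.002, 0.0, 0.0298], [0.002, 0.0, 0.0298], [0.002, 0.0, 0.0298], [0.002, 0.0, 0.0298], [0.002, 0.0, 0.0298], [0.0, 0.0, 0.02], [0.0, 0.0, 0.02], [0.0, 0.0, 0.02], [0.0, 0.0, 0.02], [0.0, 0.0, 0.02]]
"twist": [[0.011, -0.012, 0.112], [0.011, -0.012, 0.112], [0.011, -0.012, 0.111], [0.011, -0.012, 0.112], [0.011, -0.012, 0.111], [0.011, -0.012, 0.112], [0.011, -0.012, 0.111], [0.011, -0.012, 0.112], [0.011, -0.011, 0.111], [0.011, -0.012, 0.112], [0.011, -0.011, 0.111], [0.011, -0.012, 0.112], [0.011, -0.011, 0.111], [0.011, -0.012, 0.112], [0.0, 0.0, 0.0], [0.0, 0.0, 0.0], [0.0, 0.0, 0.0], [0.0, 0.0, 0.0], [0.0, 0.0, 0.0], [0.0, 0.0, 0.0], [0.0, 0.0, 0.0], [0.0, 0.0, 0.0], [0.0, 0.0, 0.0], [0.0, 0.0, 0.0]] 24
```

Request:
{"op": "apply_moves", "data": {"dp": [[0.003,0.021,0],[0.0055,0.02,0],[0.008,0.0195,0],[0.01,0.0185,0],[0.012,0.0175,0],[0.014,0.016,0],[0.0155,0.0145,0],[0.017,0.0125,0],[0.0185,0.0105,0],[0.0195,0.0085,0]], "twist": [[0.011,-0.012,0.112],[0.011,-0.012,0.112],[0.011,-0.012,0.111],[0.011,-0.012,0.112],[0.011,-0.012,0.111],[0.011,-0.012,0.112],[0.011,-0.012,0.111],[0.011,-0.012,0.112],[0.011,-0.011,0.111],[0.011,-0.012,0.112]], "fingers": [0.13,0.13,0.13,0.5,0.65,0.65,0.65,0.65,0.65,0.65]}}

```text
time: 27.7
position: [0.6303, -0.1335, 0.3828]
tool_rot: [-2.968, 0.769, 0.22]
ft_force: [-0.4, 0.4, 0.7]
grip_width: 0.376
grip_force: 0.0
```

Request:
{"op": "apply_moves", "data": {"dp": [[0.02,0.006,0],[0.0205,0.004,0],[0.021,0.0015,0],[0.021,-0.001,0],[0,0,0],[0,0,0]], "twist": [[0.011,-0.011,0.111],[0.011,-0.012,0.112],[0.011,-0.011,0.111],[0.011,-0.012,0.112],[0,0,0],[0,0,0]], "fingers": [0.65,0.65,0.65,0.65,0.65,0.65]}}

```text
time: 28.3
position: [0.6875, -0.192, 0.3679]
tool_rot: [-2.703, 1.391, 0.287]
ft_force: [-0.7, 0.8, -0.2]
grip_width: 0.348
grip_force: 0.0
```

```bash
python3 st2.py; python3 - <<'E'
from h import *
Q=down(YAW-np.pi/2,-.2);zt=Q.apply([0,0,1]);G=cw(.0105,-.194,.1475)
rows([(G+.019*zt-.1*zt,Q,5),(G+.019*zt,Q,5)])
E
```

```text
28.3 grasp [ 0.0081 -0.2326  0.3865] Fchest [-0.1  1.  -0.2] [ 0.43  0.64 -0.29  0.75  0.03  1.93 -2.34] 30.280281918910177 r lower 0.3022
"dp": [[0.0022, -0.0007, 0.0283], [0.0021, -0.0007, 0.0284], [0.0021, -0.0006, 0.0284], [0.0021, -0.0006, 0.0283], [0.0019, -0.0005, 0.0284], [0.0, 0.0, 0.02], [0.0, 0.0, 0.02], [0.0, 0.0, 0.02], [0.0, 0.0, 0.02], [0.0001, -0.0001, 0.02]]
"twist": [[0.001, 0.002, 0.0], [0.002, 0.002, 0.0], [0.001, 0.001, 0.0], [0.002, 0.002, 0.0], [0.001, 0.001, 0.0], [0.0, 0.0, 0.0], [0.0, 0.0, 0.0], [0.0, 0.0, 0.0], [0.0, 0.0, 0.0], [0.0, 0.0, 0.0]] 10
```

Request:
{"op": "apply_moves", "data": {"dp": [[0.002,-0.0005,0.028],[0.002,-0.0005,0.0285],[0.002,-0.0005,0.0285],[0.002,-0.0005,0.0285],[0.002,-0.0005,0.0285],[0,0,0.02],[0,0,0.02],[0,0,0.02],[0,0,0.02],[0,0,0.02]], "twist": [[0.001,0.002,0],[0.001,0.002,0],[0.001,0.002,0],[0.001,0.002,0],[0.001,0.001,0],[0,0,0],[0,0,0],[0,0,0],[0,0,0],[0,0,0]], "fingers": [0.65,0.65,0.65,0.65,0.65,0.65,0.65,0.65,0.65,0.65]}}

```text
time: 29.3
position: [0.6667, -0.1584, 0.1307]
tool_rot: [-2.704, 1.39, 0.265]
ft_force: [1.5, -0.2, 0.2]
grip_width: 0.355
grip_force: 0.0
```

Request:
{"op": "apply_moves", "data": {"dp": [[0,0,0],[0,0,0]], "twist": [[0,0,0],[0,0,0]], "fingers": [0.65,0.65]}}

```text
time: 29.5
position: [0.667, -0.1592, 0.1313]
tool_rot: [-2.704, 1.392, 0.266]
ft_force: [0.9, -0.3, 1.5]
grip_width: 0.355
grip_force: 0.0
```

```bash
python3 st2.py
```

```text
29.5 grasp [ 0.0103 -0.1937  0.1499] Fchest [ 0.5 -0.7  1.5] [ 0.47  0.59 -0.31  1.29  0.04  1.43 -2.34] 30.865509363541992 r lower 0.0911
```

Pinch, then pull the knee gently back and down.

Request:
{"op": "apply_moves", "data": {"dp": [[0,0,0],[0,0,0],[0,0,0],[0,0,0],[0,0,0]], "twist": [[0,0,0],[0,0,0],[0,0,0],[0,0,0],[0,0,0]], "fingers": [0.95,0.95,0.95,0.95,0.95], "newtons": 12}}

```text
time: 30.0
position: [0.668, -0.1601, 0.131]
tool_rot: [-2.702, 1.394, 0.264]
ft_force: [-0.0, 0.2, 3.5]
grip_width: 0.13
grip_force: 12.0
```

```bash
python3 st2.py
```

```text
30.0 grasp [ 0.0105 -0.1951  0.1496] Fchest [0.1 0.2 3.5] [ 0.47  0.59 -0.31  1.29  0.04  1.43 -2.34] 11.331105189562045 r lower 0.0911
```

Request:
{"op": "apply_moves", "data": {"dp": [[0,-0.0011,0.0015],[0,-0.0011,0.0015],[0,-0.0011,0.0015],[0,-0.0011,0.0015],[0,0,0]], "twist": [[0,0,0],[0,0,0],[0,0,0],[0,0,0],[0,0,0]], "fingers": [0.95,0.95,0.95,0.95,0.95]}}

```text
time: 30.5
position: [0.6718, -0.1573, 0.1247]
tool_rot: [-2.702, 1.395, 0.261]
ft_force: [5.8, -1.5, 2.7]
grip_width: 0.124
grip_force: 12.0
```

```bash
python3 st2.py
```

```text
30.5 grasp [ 0.0152 -0.1949  0.1433] Fchest [ 3.9 -4.5  2.7] [ 0.46  0.6  -0.31  1.29  0.04  1.41 -2.34] 10.826096126441634 r lower 0.0911
```

Request:
{"op": "apply_moves", "data": {"dp": [[0,-0.001,0.0016],[0,-0.001,0.0016],[0,-0.001,0.0016],[0,-0.001,0.0016],[0,-0.001,0.0016],[0,-0.001,0.0016],[0,-0.001,0.0016],[0,-0.0008,0.0016],[0,0,0]], "twist": [[0,0,0],[0,0,0],[0,0,0],[0,0,0],[0,0,0],[0,0,0],[0,0,0],[0,0,0],[0,0,0]], "fingers": [0.95,0.95,0.95,0.95,0.95,0.95,0.95,0.95,0.95]}}

```text
time: 31.4
position: [0.6775, -0.153, 0.1123]
tool_rot: [-2.702, 1.398, 0.255]
ft_force: [8.2, -5.2, 2.6]
grip_width: 0.121
grip_force: 12.0
```

```bash
python3 st2.py
```

```text
31.4 grasp [ 0.0224 -0.1947  0.131 ] Fchest [ 3.7 -9.   2.6] [ 0.45  0.61 -0.31  1.29  0.04  1.39 -2.35] 10.51256165834632 r lower 0.0912
```

Request:
{"op": "apply_moves", "data": {"dp": [[0,0,0],[0,0,0],[0,0,0],[0,0,0],[0,0,-0.03],[0,0,-0.05],[0,0,-0.05],[0,0,-0.05],[0,0,-0.05],[0,0,-0.05]], "twist": [[0,0,0],[0,0,0],[0,0,0],[0,0,0],[0,0,0],[0,0,0],[0,0,0],[0,0,0],[0,0,0],[0,0,0]], "fingers": [0.6,0.6,0.6,0.6,0.6,0.6,0.6,0.6,0.6,0.6]}}

```text
time: 32.4
position: [0.7063, -0.1945, 0.3887]
tool_rot: [-2.702, 1.394, 0.267]
ft_force: [1.8, -1.0, 0.1]
grip_width: 0.401
grip_force: 0.0
```

Request:
{"op": "apply_moves", "data": {"dp": [[0,0,-0.03],[0,0,0],[0,0,0]], "twist": [[0,0,0],[0,0,0],[0,0,0]], "fingers": [0.5,0.5,0.5]}}

```text
time: 32.7
position: [0.7071, -0.198, 0.4089]
tool_rot: [-2.701, 1.398, 0.26]
ft_force: [-0.9, 0.2, -0.4]
grip_width: 0.492
grip_force: 0.0
```

```bash
python3 st2.py; python3 - <<'E'
from h import *
Q1=down(YAW);Q=down(YAW+np.pi/2);P=cw(.066,-.002,.42)
st=rows([((ctrl.get_state()['position']+P)/2+[0,0,.01],Q1,13),(P,Q,13)])
E
```

```text
32.7 grasp [ 0.0203 -0.2486  0.4275] Fchest [-0.6  0.7 -0.4] [ 0.32  0.71 -0.06  0.53 -0.09  2.05 -2.3 ] 42.767219228919686 r lower 0.345
"dp": [[-0.0094, -0.0017, 0.0006], [-0.0091, -0.0028, 0.0005], [-0.0087, -0.0039, 0.0003], [-0.0082, -0.005, 0.0002], [-0.0075, -0.0059, 0.0], [-0.0068, -0.0068, -0.0001], [-0.0059, -0.0076, -0.0003], [-0.0049, -0.0082, -0.0005], [-0.0039, -0.0087, -0.0006], [-0.0028, -0.0091, -0.0007], [-0.0017, -0.0094, -0.0009], [-0.0006, -0.0096, -0.001], [0.0006, -0.0095, -0.0011], [0.0018, -0.0093, 0.0003], [0.0029, -0.0091, 0.0003], [0.0039, -0.0087, 0.0003], [0.005, -0.0081, 0.0004], [0.0059, -0.0075, 0.0003], [0.0068, -0.0067, 0.0004], [0.0075, -0.0058, 0.0003], [0.0082, -0.0049, 0.0004], [0.0087, -0.0038, 0.0003], [0.0091, -0.0028, 0.0004], [0.0093, -0.0017, 0.0003], [0.0095, -0.0005, 0.0004], [0.0094, 0.0006, 0.0003]]
"twist": [[-0.012, 0.012, -0.121], [-0.012, 0.012, -0.121], [-0.012, 0.012, -0.121], [-0.012, 0.011, -0.121], [-0.012, 0.012, -0.121], [-0.011, 0.012, -0.121], [-0.011, 0.011, -0.121], [-0.012, 0.011, -0.12], [-0.012, 0.012, -0.121], [-0.011, 0.012, -0.12], [-0.011, 0.011, -0.121], [-0.012, 0.011, -0.12], [-0.012, 0.012, -0.121], [0.0, 0.0, -0.121], [0.0, 0.0, -0.121], [0.0, 0.0, -0.121], [0.0, 0.0, -0.121], [0.0, 0.0, -0.121], [0.0, 0.0, -0.121], [0.0, 0.0, -0.121], [0.0, 0.0, -0.121], [0.0, 0.0, -0.12], [0.0, 0.0, -0.121], [0.0, 0.0, -0.12], [0.0, 0.0, -0.121], [0.0, 0.0, -0.12]] 26
```

Request:
{"op": "apply_moves", "data": {"dp": [[-0.0095,-0.0015,0],[-0.009,-0.003,0],[-0.0085,-0.004,0],[-0.008,-0.005,0],[-0.0075,-0.006,0],[-0.007,-0.007,0],[-0.006,-0.0075,0],[-0.005,-0.008,-0.001],[-0.004,-0.0085,-0.001],[-0.003,-0.009,-0.001]], "twist": [[-0.012,0.012,-0.121],[-0.012,0.012,-0.121],[-0.012,0.012,-0.121],[-0.012,0.011,-0.121],[-0.012,0.012,-0.121],[-0.011,0.012,-0.121],[-0.011,0.011,-0.121],[-0.012,0.011,-0.12],[-0.012,0.012,-0.121],[-0.011,0.012,-0.12]], "fingers": [0.5,0.5,0.5,0.5,0.5,0.5,0.5,0.5,0.5,0.5]}}

```text
time: 33.7
position: [0.6662, -0.1096, 0.4213]
tool_rot: [-3.088, -0.417, 0.07]
ft_force: [-0.5, -0.1, -0.9]
grip_width: 0.498
grip_force: 0.0
```

Request:
{"op": "apply_moves", "data": {"dp": [[-0.0015,-0.0095,0],[-0.0005,-0.0095,0],[0.0005,-0.0095,0],[0.002,-0.0095,0],[0.003,-0.009,0],[0.004,-0.0085,0],[0.005,-0.008,0],[0.006,-0.0075,0],[0.007,-0.0065,0],[0.0075,-0.006,0]], "twist": [[-0.011,0.011,-0.121],[-0.012,0.011,-0.12],[-0.012,0.012,-0.121],[0,0,-0.121],[0,0,-0.121],[0,0,-0.121],[0,0,-0.121],[0,0,-0.121],[0,0,-0.121],[0,0,-0.121]], "fingers": [0.5,0.5,0.5,0.5,0.5,0.5,0.5,0.5,0.5,0.5]}}

```text
time: 34.7
position: [0.6263, -0.0229, 0.4221]
tool_rot: [-2.321, -2.114, 0.003]
ft_force: [-0.2, -0.6, -0.2]
grip_width: 0.5
grip_force: 0.0
```

Request:
{"op": "apply_moves", "data": {"dp": [[0.008,-0.005,0],[0.0085,-0.004,0],[0.009,-0.003,0],[0.0095,-0.0015,0],[0.0095,-0.0005,0],[0.0095,0.0005,0],[0,0,0],[0,0,0]], "twist": [[0,0,-0.121],[0,0,-0.12],[0,0,-0.121],[0,0,-0.12],[0,0,-0.121],[0,0,-0.12],[0,0,0],[0,0,0]], "fingers": [0.5,0.5,0.5,0.5,0.5,0.5,0.5,0.5]}}

```text
time: 35.5
position: [0.6024, 0.0268, 0.4232]
tool_rot: [-1.437, -2.793, 0.0]
ft_force: [-0.7, -0.6, 1.1]
grip_width: 0.499
grip_force: 0.0
```

```bash
python3 st2.py; python3 - <<'E'
from h import *
Q=down(YAW+np.pi/2);P=cw(.066,-.002,.318)
rows([(P+[0,0,.02],Q,4),(P,Q,2)])
E
```

```text
35.5 grasp [ 0.0658 -0.0011  0.4422] Fchest [-0.9 -0.1  1.1] [ 0.35  0.25 -0.58  1.18  0.14  1.75  0.44] 43.43502890818933 r lower 0.3721
"dp": [[-0.0002, 0.0001, 0.0213], [-0.0002, 0.0, 0.0213], [-0.0003, 0.0001, 0.0213], [-0.0002, 0.0, 0.0213], [0.0, 0.0, 0.01], [0.0, 0.0001, 0.01]]
"twist": [[0.0, 0.0, 0.0], [0.0, 0.0, 0.0], [0.0, 0.0, 0.0], [0.0, -0.001, 0.0], [0.0, 0.0, 0.0], [0.0, 0.0, 0.0]] 6
```

Request:
{"op": "apply_moves", "data": {"dp": [[0,0,0.021],[0,0,0.021],[0,0,0.021],[0,0,0.021],[0,0,0.01],[0,0,0.01],[0,0,0],[0,0,0]], "twist": [[0,0,0],[0,0,0],[0,0,0],[0,0,0],[0,0,0],[0,0,0],[0,0,0],[0,0,0]], "fingers": [0.5,0.5,0.5,0.5,0.5,0.5,0.5,0.5]}}

```text
time: 36.3
position: [0.6036, 0.026, 0.3211]
tool_rot: [1.437, 2.792, 0.003]
ft_force: [0.1, -0.9, -0.0]
grip_width: 0.503
grip_force: 0.0
```

Request:
{"op": "apply_moves", "data": {"dp": [[0,0,0],[0,0,0],[0,0,0],[0,0,0],[0,0,0],[0,0,0]], "twist": [[0,0,0],[0,0,0],[0,0,0],[0,0,0],[0,0,0],[0,0,0]], "fingers": [0.95,0.95,0.95,0.95,0.95,0.95], "newtons": 20}}

```text
time: 36.9
position: [0.6029, 0.0255, 0.3208]
tool_rot: [1.438, 2.793, 0.001]
ft_force: [-3.7, -1.0, 2.7]
grip_width: 0.13
grip_force: 20.0
```

```bash
python3 st.py; python3 - <<'E'
from h import *
s=ctrl.get_state();p=s['position'];q=R.from_rotvec(s['tool_rot'])
g=wc(p)+[0,0,.019];v=g-[.09,0,.112];r0=np.hypot(v[0],v[2]);a0=np.arctan2(v[2],-v[0])
# end: bar shut at chest (-.134,.118): measured earlier
a1=np.arctan2(.0065,.2245);r1=.2245
T=[]
for f in np.linspace(0,1,41)[1:]:
    a=a0+f*(a1-a0);r=r0+f*(r1-r0);T.append((cw(.09-r*np.cos(a),g[1],.112+r*np.sin(a)-.019),q,1))
rows(T)
E
```

```text
36.9 grasp [ 0.0655 -0.0025  0.3398] r,th 0.2291 1.437 Fchest [-3.6  1.3  2.7] [ 0.381  0.237 -0.569  1.397  0.127  1.544  0.441] 11.269282363767745
"dp": [[0.0, -0.0081, 0.0011], [0.0, -0.0081, 0.0015], [0.0, -0.0081, 0.0017], [0.0, -0.0079, 0.002], [0.0, -0.0079, 0.0023], [0.0, -0.0078, 0.0025], [0.0, -0.0076, 0.0029], [0.0, -0.0076, 0.0031], [0.0, -0.0075, 0.0034], [0.0, -0.0073, 0.0036], [0.0, -0.0072, 0.0039], [0.0, -0.007, 0.0042], [0.0, -0.0069, 0.0044], [0.0, -0.0067, 0.0046], [0.0, -0.0065, 0.0049], [0.0, -0.0064, 0.0051], [0.0, -0.0062, 0.0053], [0.0, -0.0059, 0.0056], [0.0, -0.0058, 0.0057], [0.0, -0.0055, 0.006], [0.0, -0.0054, 0.0061], [0.0, -0.0051, 0.0063], [0.0, -0.0048, 0.0065], [0.0, -0.0047, 0.0067], [0.0, -0.0044, 0.0068], [0.0, -0.0041, 0.007], [0.0, -0.0039, 0.0071], [0.0, -0.0036, 0.0073], [0.0, -0.0034, 0.0073], [0.0, -0.0031, 0.0075], [0.0, -0.0028, 0.0076], [0.0001, -0.0025, 0.0077], [0.0, -0.0023, 0.0077], [0.0, -0.002, 0.0079], [0.0, -0.0017, 0.0079], [0.0, -0.0014, 0.0079], [0.0, -0.0011, 0.008], [0.0, -0.0009, 0.008], [0.0, -0.0005, 0.008], [0.0, -0.0003, 0.0081]]
"twist": [[0.0, 0.0, 0.0], [0.0, 0.0, 0.0], [0.0, 0.0, 0.0], [0.0, 0.0, 0.0], [0.0, 0.0, 0.0], [0.0, 0.0, 0.0], [0.0, 0.0, 0.0], [0.0, 0.0, 0.0], [0.0, 0.0, 0.0], [0.0, 0.0, 0.0], [0.0, 0.0, 0.0], [0.0, 0.0, 0.0], [0.0, 0.0, 0.0], [0.0, 0.0, 0.0], [0.0, 0.0, 0.0], [0.0, 0.0, 0.0], [0.0, 0.0, 0.0], [0.0, 0.0, 0.0], [0.0, 0.0, 0.0], [0.0, 0.0, 0.0], [0.0, 0.0, 0.0], [0.0, 0.0, 0.0], [0.0, 0.0, 0.0], [0.0, 0.0, 0.0], [0.0, 0.0, 0.0], [0.0, 0.0, 0.0], [0.0, 0.0, 0.0], [0.0, 0.0, 0.0], [0.0, 0.0, 0.0], [0.0, 0.0, 0.0], [0.0, 0.0, 0.0], [0.0, 0.0, 0.0], [0.0, 0.0, 0.0], [0.0, 0.0, 0.0], [0.0, 0.0, 0.0], [0.0, 0.0, 0.0], [0.0, 0.0, 0.0], [0.0, 0.0, 0.0], [0.0, 0.0, 0.0], [0.0, 0.0, 0.0]] 40
```

Request:
{"op": "apply_moves", "data": {"dp": [[0,-0.006,0.001],[0,-0.008,0.0015],[0,-0.008,0.0017],[0,-0.008,0.002],[0,-0.008,0.0023],[0,0,0]], "twist": [[0,0,0],[0,0,0],[0,0,0],[0,0,0],[0,0,0],[0,0,0]], "fingers": [0.95,0.95,0.95,0.95,0.95,0.95]}}

```text
time: 37.5
position: [0.5708, 0.0025, 0.3118]
tool_rot: [-1.44, -2.792, 0.001]
ft_force: [-3.6, -1.3, 4.8]
grip_width: 0.129
grip_force: 20.0
```

```bash
python3 st.py
```

```text
37.5 grasp [ 0.026  -0.0025  0.3308] r,th 0.228 1.259 Fchest [-3.7  1.1  4.8] [ 0.439  0.16  -0.556  1.493  0.085  1.513  0.502] 11.204821120258428
```

Request:
{"op": "apply_moves", "data": {"dp": [[0,-0.008,0.0015],[0,-0.008,0.0022],[0,-0.0078,0.0028],[0,-0.0075,0.0032],[0,-0.0073,0.0036],[0,-0.0072,0.0039],[0,-0.007,0.0042],[0,-0.0069,0.0044],[0,-0.0067,0.0046]], "twist": [[0,0,0],[0,0,0],[0,0,0],[0,0,0],[0,0,0],[0,0,0],[0,0,0],[0,0,0],[0,0,0]], "fingers": [0.95,0.95,0.95,0.95,0.95,0.95,0.95,0.95,0.95]}}

```text
time: 38.4
position: [0.518, -0.0352, 0.2814]
tool_rot: [1.437, 2.792, 0.002]
ft_force: [2.4, -1.2, 0.3]
grip_width: 0.13
grip_force: 20.0
```

```bash
python3 st.py
```

```text
38.4 grasp [-0.0389 -0.0026  0.3004] r,th 0.2283 0.944 Fchest [ 1.3 -2.4  0.3] [ 0.523  0.041 -0.518  1.666  0.02   1.439  0.623] 11.34687976866053
```

Forces are small and the stay is folding freely. Continue.

Request:
{"op": "apply_moves", "data": {"dp": [[0,-0.0065,0.005],[0,-0.0063,0.0052],[0,-0.006,0.0054],[0,-0.0058,0.0056],[0,-0.0056,0.0058],[0,-0.0054,0.006],[0,-0.005,0.0062],[0,-0.0048,0.0064],[0,-0.0046,0.0066],[0,-0.0043,0.0068]], "twist": [[0,0,0],[0,0,0],[0,0,0],[0,0,0],[0,0,0],[0,0,0],[0,0,0],[0,0,0],[0,0,0],[0,0,0]], "fingers": [0.95,0.95,0.95,0.95,0.95,0.95,0.95,0.95,0.95,0.95]}}

```text
time: 39.4
position: [0.4723, -0.0681, 0.2217]
tool_rot: [-1.438, -2.791, 0.003]
ft_force: [-5.8, -5.3, 5.5]
grip_width: 0.126
grip_force: 20.0
```

```bash
python3 st.py
```

```text
39.4 grasp [-0.0952 -0.0028  0.2407] r,th 0.2255 0.58 Fchest [-7.8 -1.   5.5] [ 0.575 -0.03  -0.475  1.847 -0.013  1.323  0.722] 10.935360297221496
```

Request:
{"op": "apply_moves", "data": {"dp": [[0,-0.0052,0.0062],[0,-0.005,0.0066],[0,-0.0046,0.0068],[0,-0.0042,0.007],[0,-0.0036,0.0073],[0,-0.0033,0.0074],[0,-0.003,0.0075],[0,-0.0028,0.0076],[0,-0.0025,0.0077]], "twist": [[0,0,0],[0,0,0],[0,0,0],[0,0,0],[0,0,0],[0,0,0],[0,0,0],[0,0,0],[0,0,0]], "fingers": [0.95,0.95,0.95,0.95,0.95,0.95,0.95,0.95,0.95]}}

```text
time: 40.3
position: [0.4477, -0.0856, 0.1579]
tool_rot: [1.435, 2.791, 0.005]
ft_force: [4.6, -1.5, -1.8]
grip_width: 0.133
grip_force: 20.0
```

```bash
python3 st.py
```

```text
40.3 grasp [-0.1254 -0.0027  0.1769] r,th 0.225 0.266 Fchest [ 2.9 -3.9 -1.8] [ 0.599 -0.037 -0.453  1.985 -0.02   1.186  0.774] 11.566298495763027
```

Request:
{"op": "apply_moves", "data": {"dp": [[0,-0.0018,0.008],[0,-0.0015,0.008],[0,-0.0013,0.008],[0,-0.001,0.008],[0,-0.0008,0.008],[0,-0.0004,0.007],[0,0,0.005],[0,0,0]], "twist": [[0,0,0],[0,0,0],[0,0,0],[0,0,0],[0,0,0],[0,0,0],[0,0,0],[0,0,0]], "fingers": [0.95,0.95,0.95,0.95,0.95,0.95,0.95,0.95]}}

```text
time: 41.1
position: [0.4407, -0.0903, 0.1052]
tool_rot: [-1.437, -2.793, -0.001]
ft_force: [3.3, -3.8, -1.3]
grip_width: 0.129
grip_force: 20.0
```

```bash
python3 st.py
```

```text
41.1 grasp [-0.1339 -0.0025  0.1242] r,th 0.2243 0.028 Fchest [ 0.5 -5.  -1.3] [ 0.599  0.01  -0.454  2.056  0.004  1.076  0.763] 11.18319617238929
```

Request:
{"op": "apply_moves", "data": {"dp": [[0,0,0.002],[0,0,0.002],[0,0,0.002],[0,0,0],[0,0,0]], "twist": [[0,0,0],[0,0,0],[0,0,0],[0,0,0],[0,0,0]], "fingers": [0.95,0.95,0.95,0.95,0.95]}}

```text
time: 41.6
position: [0.4407, -0.0904, 0.1027]
tool_rot: [-1.437, -2.793, 0.001]
ft_force: [-6.7, -2.0, 21.3]
grip_width: 0.126
grip_force: 20.0
```

Request:
{"op": "apply_moves", "data": {"dp": [[0,0,0.0015],[0,0,0.0015],[0,0,0],[0,0,0]], "twist": [[0,0,0],[0,0,0],[0,0,0],[0,0,0]], "fingers": [0.95,0.95,0.95,0.95]}}

```text
time: 42.0
position: [0.441, -0.0909, 0.1008]
tool_rot: [1.437, 2.793, -0.002]
ft_force: [-9.7, -3.1, 27.4]
grip_width: 0.124
grip_force: 20.0
```

```bash
python3 st.py
```

```text
42.0 grasp [-0.134  -0.0031  0.1198] r,th 0.2241 0.008 Fchest [-9.7  3.1 27.4] [ 0.598  0.016 -0.455  2.06   0.01   1.067  0.758] 10.821894243233158
```

Request:
{"op": "apply_moves", "data": {"dp": [[0,0,0],[0,0,0],[0,0,0],[0,0,0],[0,0,-0.02],[0,0,-0.04],[0,0,-0.05],[0,0,-0.05],[0,0,-0.05],[0,0,0]], "twist": [[0,0,0],[0,0,0],[0,0,0],[0,0,0],[0,0,0],[0,0,0],[0,0,0],[0,0,0],[0,0,0],[0,0,0]], "fingers": [0.65,0.65,0.65,0.65,0.65,0.65,0.65,0.65,0.65,0.65]}}

```text
time: 43.0
position: [0.444, -0.0902, 0.314]
tool_rot: [1.431, 2.783, 0.006]
ft_force: [0.2, -0.4, -0.5]
grip_width: 0.351
grip_force: 0.0
```

```bash
python3 st.py; python3 - <<'E'
from h import *
a=get_image('scene')[:,:,::-1];b=get_image('top')[:,:,::-1]
cv2.imwrite('pics/s10.png',a);cv2.imwrite('pics/t10.png',b)
def sh(o,n,u0,u1,v0,v1):
    o=cv2.cvtColor(o[v0:v1,u0:u1],6).astype('f4');n=cv2.cvtColor(np.ascontiguousarray(n[v0-8:v1+8,u0-8:u1+8]),6).astype('f4')
    r=cv2.matchTemplate(n,o,cv2.TM_CCOEFF_NORMED);_,m,_,l=cv2.minMaxLoc(r);return l[0]-8,l[1]-8,round(m,3)
S=cv2.imread('pics/scene0.png');T=cv2.imread('pics/top0.png')
print('lid -y edge/stay',sh(S,a,205,245,200,225),'button',sh(S,a,224,240,245,260),'rear',sh(S,a,262,292,150,200),'bowl',sh(S,a,320,385,150,200),'jar',sh(S,a,272,298,132,165),'grater',sh(S,a,78,122,190,255))
print('top button',sh(T,b,290,308,160,182),'bowl',sh(T,b,132,195,132,192),'jar',sh(T,b,172,202,218,246),'grater',sh(T,b,366,410,230,270),'green',sh(T,b,138,163,236,258),'yellow',sh(T,b,112,136,226,250),'blue',sh(T,b,95,119,194,216))
E
```

```text
43.0 grasp [-0.1311 -0.0043  0.333 ] r,th 0.3126 0.758 Fchest [-0.  -0.4 -0.5] [ 0.619 -0.135 -0.424  1.754 -0.056  1.498  0.822] 30.5292019488811
lid -y edge/stay (0, 0, 0.999) button (0, 0, 0.999) rear (0, 0, 0.999) bowl (0, 0, 0.968) jar (0, 0, 0.999) grater (0, 0, 0.936)
top button (0, 0, 0.995) bowl (0, 0, 0.998) jar (0, 0, 0.998) grater (0, 0, 0.999) green (0, 0, 0.999) yellow (0, 0, 0.998) blue (0, 0, 0.999)
```

```bash
python3 -c "
from bench import ctrl
print(ctrl.close_job())"
```

```text
the job is handed in; nothing more can be done
None
```

The job is handed in at 43 s on the robot's clock: the shaker is upright in the empty compartment, and the knee was locked before it went in and broken before the lid came down. The lid is shut, and the jar, bowl and grater are unmoved in before/after images; while seating the knee at its stop I pushed the stay with about 21 N, well above the 2–5 N given.

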